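# Fit the busbar spacers, sort out the rejects and hang up the reject bin

### The job

Push every sound (unmarked) spacer lying on the bench nose first into a gap of its own under the copper busbar of the power stage, fully home so that its finger grip stops against the edge of the bar. Put every spacer marked with red paint into the red reject bin, and have the bin, with the rejects in it, hanging by its handle across both prongs of the hanger stand at the end. Leave everything else on the bench where it is.

Things in the scene. Friction and masses are not known exactly. Their poses are not given: they have to be found in the camera images.
- unit: fixed power stage: finned heatsink 250 (x) x 290 (y) x 45 mm; copper busbar 75 (x) x 270 x 5 mm held 12.5 mm above its top on red round standoffs (14 mm, 60 mm apart). Bare for 75 mm in front of the bar (robot side); behind it black modules and 4 blue capacitors, 111 mm above the bench. Origin on the bench below the middle of the bar's front edge; +x into the gaps.
- bay1 (a point): mouth of a gap under the busbar: mid-width, on the heatsink's flat top (z 45 mm) right below the bar's front edge; +x horizontally into the gap, +y left along the bar. Gap 12.5 mm high, 46 mm clear between standoffs. A spacer fully home has its origin here, axes parallel. Starts empty. Number 1 from the robot's right: y = -90 mm in the unit's frame.
- bay2 (a point): mouth of a gap under the busbar: mid-width, on the heatsink's flat top (z 45 mm) right below the bar's front edge; +x horizontally into the gap, +y left along the bar. Gap 12.5 mm high, 46 mm clear between standoffs. A spacer fully home has its origin here, axes parallel. Starts empty. Number 2 from the robot's right: y = -30 mm in the unit's frame.
- bay3 (a point): mouth of a gap under the busbar: mid-width, on the heatsink's flat top (z 45 mm) right below the bar's front edge; +x horizontally into the gap, +y left along the bar. Gap 12.5 mm high, 46 mm clear between standoffs. A spacer fully home has its origin here, axes parallel. Starts empty. Number 3 from the robot's right: y = 30 mm in the unit's frame.
- bay4 (a point): mouth of a gap under the busbar: mid-width, on the heatsink's flat top (z 45 mm) right below the bar's front edge; +x horizontally into the gap, +y left along the bar. Gap 12.5 mm high, 46 mm clear between standoffs. A spacer fully home has its origin here, axes parallel. Starts empty. Number 4 from the robot's right: y = 90 mm in the unit's frame.
- spacer1: yellow-green L-shaped spacer, 0.09 kg: plate 100 x 40 x 10 mm; on its tail stands a finger grip 30 long (x), 14 wide (y), 10 to 38 mm above the underside: pinch it across the 14. Origin: underside, mid-width, below the grip's front face; +x to the nose (nose at +70 mm, tail at -30), z up. May be absent. Unmarked: sound.
- spacer2: yellow-green L-shaped spacer, 0.09 kg: plate 100 x 40 x 10 mm; on its tail stands a finger grip 30 long (x), 14 wide (y), 10 to 38 mm above the underside: pinch it across the 14. Origin: underside, mid-width, below the grip's front face; +x to the nose (nose at +70 mm, tail at -30), z up. May be absent. Unmarked: sound.
- spacer3: yellow-green L-shaped spacer, 0.09 kg: plate 100 x 40 x 10 mm; on its tail stands a finger grip 30 long (x), 14 wide (y), 10 to 38 mm above the underside: pinch it across the 14. Origin: underside, mid-width, below the grip's front face; +x to the nose (nose at +70 mm, tail at -30), z up. May be absent. Unmarked: sound.
- spacer4: yellow-green L-shaped spacer, 0.09 kg: plate 100 x 40 x 10 mm; on its tail stands a finger grip 30 long (x), 14 wide (y), 10 to 38 mm above the underside: pinch it across the 14. Origin: underside, mid-width, below the grip's front face; +x to the nose (nose at +70 mm, tail at -30), z up. May be absent. Unmarked: sound.
- reject1: yellow-green L-shaped spacer, 0.09 kg: plate 100 x 40 x 10 mm; on its tail stands a finger grip 30 long (x), 14 wide (y), 10 to 38 mm above the underside: pinch it across the 14. Origin: underside, mid-width, below the grip's front face; +x to the nose (nose at +70 mm, tail at -30), z up. May be absent. Red band on the plate and red grip top: a reject.
- reject2: yellow-green L-shaped spacer, 0.09 kg: plate 100 x 40 x 10 mm; on its tail stands a finger grip 30 long (x), 14 wide (y), 10 to 38 mm above the underside: pinch it across the 14. Origin: underside, mid-width, below the grip's front face; +x to the nose (nose at +70 mm, tail at -30), z up. May be absent. Red band on the plate and red grip top: a reject.
- bin: loose red open bin, 0.16 kg, 100 (x) x 170 (y) x 45 mm, walls and floor 3 mm; D-handle on its rear (+x) wall: flat crossbar 8 thick (x), 120 long (y), 90 to 110 mm above the underside, on uprights 100 mm apart inside; opening under the bar 45 mm high. Origin: centre of the underside. Holds two spacers side by side, lying along y.
- bin_bar (a point): centre of the bin handle's crossbar, 100 mm above the bin's underside, at x = 46 mm in the bin's frame; axes as the bin's
- stand: fixed steel hanger stand, foot 120 x 140 x 10 mm (x -10 to 110), two 12 mm posts at x 20, y -30 and +30 mm, 164 mm high. From each a 10 mm round prong runs towards -x, top at 135 mm, and from x = -16 slopes up to a tip at x = -30, 160 mm high. The bin hangs on its -x side, crossbar across both prongs, rear wall against the posts. Fingers fit between prongs and posts.
- hook_mid (a point): midway between the two prongs at the height of their tops (135 mm), in the straight part where the crossbar rests (posts' front 14 mm behind, upturn about 13 mm in front); axes as the stand's
- multimeter: bystander: green hand multimeter, 190 x 90 x 42 mm, lying; origin at its underside (tools: near the middle)
- board: bystander: green circuit board with components, 170 x 120 x 30 mm, lying; origin at its underside (tools: near the middle)
- screwdriver: bystander: yellow-handled screwdriver, 180 mm, lying; origin at its underside (tools: near the middle)
- wrench: bystander: steel wrench, 150 mm, lying flat, under 15 mm high; origin at its underside (tools: near the middle)
- spool: bystander: solder spool, 56 mm across, 45 mm high; origin at its underside (tools: near the middle)
- flux: bystander: small amber bottle with white cap, 34 mm across, 85 mm high; origin at its underside (tools: near the middle)
- cup: bystander: black cup, 72 mm across, 85 mm high; origin at its underside (tools: near the middle)

How it is judged:
At the end, for the whole second after the job is handed in: Each sound spacer is in its own gap (any gap), grip within 4 mm of the busbar edge, square within 0.12 rad; each red-marked one is in the bin; the bin hangs by its crossbar on both prongs (within 20 mm fore and aft, 30 mm sideways of the middle), tilted under 0.4 rad; all at rest (((x of spacer1 in the frame of bay1 between -0.004 and 0.003 m and y of spacer1 in the frame of bay1 between -0.006 and 0.006 m and z of spacer1 in the frame of bay1 between -0.003 and 0.004 m and angle between the x axis of spacer1 and the x axis of bay1, either way round below 0.12 rad) or (x of spacer1 in the frame of bay2 between -0.004 and 0.003 m and y of spacer1 in the frame of bay2 between -0.006 and 0.006 m and z of spacer1 in the frame of bay2 between -0.003 and 0.004 m and angle between the x axis of spacer1 and the x axis of bay2, either way round below 0.12 rad) or (x of spacer1 in the frame of bay3 between -0.004 and 0.003 m and y of spacer1 in the frame of bay3 between -0.006 and 0.006 m and z of spacer1 in the frame of bay3 between -0.003 and 0.004 m and angle between the x axis of spacer1 and the x axis of bay3, either way round below 0.12 rad) or (x of spacer1 in the frame of bay4 between -0.004 and 0.003 m and y of spacer1 in the frame of bay4 between -0.006 and 0.006 m and z of spacer1 in the frame of bay4 between -0.003 and 0.004 m and angle between the x axis of spacer1 and the x axis of bay4, either way round below 0.12 rad)) and ((x of spacer2 in the frame of bay1 between -0.004 and 0.003 m and y of spacer2 in the frame of bay1 between -0.006 and 0.006 m and z of spacer2 in the frame of bay1 between -0.003 and 0.004 m and angle between the x axis of spacer2 and the x axis of bay1, either way round below 0.12 rad) or (x of spacer2 in the frame of bay2 between -0.004 and 0.003 m and y of spacer2 in the frame of bay2 between -0.006 and 0.006 m and z of spacer2 in the frame of bay2 between -0.003 and 0.004 m and angle between the x axis of spacer2 and the x axis of bay2, either way round below 0.12 rad) or (x of spacer2 in the frame of bay3 between -0.004 and 0.003 m and y of spacer2 in the frame of bay3 between -0.006 and 0.006 m and z of spacer2 in the frame of bay3 between -0.003 and 0.004 m and angle between the x axis of spacer2 and the x axis of bay3, either way round below 0.12 rad) or (x of spacer2 in the frame of bay4 between -0.004 and 0.003 m and y of spacer2 in the frame of bay4 between -0.006 and 0.006 m and z of spacer2 in the frame of bay4 between -0.003 and 0.004 m and angle between the x axis of spacer2 and the x axis of bay4, either way round below 0.12 rad)) and ((x of spacer3 in the frame of bay1 between -0.004 and 0.003 m and y of spacer3 in the frame of bay1 between -0.006 and 0.006 m and z of spacer3 in the frame of bay1 between -0.003 and 0.004 m and angle between the x axis of spacer3 and the x axis of bay1, either way round below 0.12 rad) or (x of spacer3 in the frame of bay2 between -0.004 and 0.003 m and y of spacer3 in the frame of bay2 between -0.006 and 0.006 m and z of spacer3 in the frame of bay2 between -0.003 and 0.004 m and angle between the x axis of spacer3 and the x axis of bay2, either way round below 0.12 rad) or (x of spacer3 in the frame of bay3 between -0.004 and 0.003 m and y of spacer3 in the frame of bay3 between -0.006 and 0.006 m and z of spacer3 in the frame of bay3 between -0.003 and 0.004 m and angle between the x axis of spacer3 and the x axis of bay3, either way round below 0.12 rad) or (x of spacer3 in the frame of bay4 between -0.004 and 0.003 m and y of spacer3 in the frame of bay4 between -0.006 and 0.006 m and z of spacer3 in the frame of bay4 between -0.003 and 0.004 m and angle between the x axis of spacer3 and the x axis of bay4, either way round below 0.12 rad)) and ((x of spacer4 in the frame of bay1 between -0.004 and 0.003 m and y of spacer4 in the frame of bay1 between -0.006 and 0.006 m and z of spacer4 in the frame of bay1 between -0.003 and 0.004 m and angle between the x axis of spacer4 and the x axis of bay1, either way round below 0.12 rad) or (x of spacer4 in the frame of bay2 between -0.004 and 0.003 m and y of spacer4 in the frame of bay2 between -0.006 and 0.006 m and z of spacer4 in the frame of bay2 between -0.003 and 0.004 m and angle between the x axis of spacer4 and the x axis of bay2, either way round below 0.12 rad) or (x of spacer4 in the frame of bay3 between -0.004 and 0.003 m and y of spacer4 in the frame of bay3 between -0.006 and 0.006 m and z of spacer4 in the frame of bay3 between -0.003 and 0.004 m and angle between the x axis of spacer4 and the x axis of bay3, either way round below 0.12 rad) or (x of spacer4 in the frame of bay4 between -0.004 and 0.003 m and y of spacer4 in the frame of bay4 between -0.006 and 0.006 m and z of spacer4 in the frame of bay4 between -0.003 and 0.004 m and angle between the x axis of spacer4 and the x axis of bay4, either way round below 0.12 rad)) and x of reject1 in the frame of bin between -0.05 and 0.05 m and y of reject1 in the frame of bin between -0.085 and 0.085 m and z of reject1 in the frame of bin between -0.005 and 0.06 m and x of reject2 in the frame of bin between -0.05 and 0.05 m and y of reject2 in the frame of bin between -0.085 and 0.085 m and z of reject2 in the frame of bin between -0.005 and 0.06 m and x of bin_bar in the frame of hook_mid between -0.02 and 0.02 m and y of bin_bar in the frame of hook_mid between -0.03 and 0.03 m and z of bin_bar in the frame of hook_mid between 0 and 0.022 m and angle between bin's own z axis and vertical below 0.4 rad and contact force between bin and stand above 0.5 N and linear speed of each of bin, spacer1, spacer2, spacer3, spacer4, reject1, reject2 below 0.05 m/s); the robot touches nothing.
It fails at once if a bystander on the bench is shifted by more than 40 mm (distance of any of multimeter, board, screwdriver, wrench, spool, flux, cup from where it was at the start of the episode above 0.04 m).
Of spacer1, spacer2, spacer3, spacer4 only 3 to 4 are there at a start; the rules pass over those that are not, and their reading is None.
Of reject1, reject2 only 1 to 2 are there at a start; the rules pass over those that are not, and their reading is None.
At some moment in a run one of spacer1, spacer2, spacer3, spacer4, reject1, reject2 may be knocked a few centimetres aside while the robot is not near it.
It also fails if it takes over 210 s, if anything falls off the work surface, if the arm or the gripper's body presses on something with over 40 N, if the wrist force passes 120 N, or if a joint passes its speed limit or range.

### The arm

A 6-joint arm with a two-finger parallel gripper is mounted at the origin on the work surface. World frame = base frame: x ahead of the robot, y to its left, z up, the work surface at z = 0. Lengths are in m, angles in rad, forces in N, time in s.
With the tool pointing down it reaches from about 0.25 to 0.725 m from the base axis. Payload 4 kg.
Tool frame: the origin (TCP) lies on the front face of the gripper's body, between the roots of the fingers; the fingertips stand 73 mm ahead of it and the grasp point (between the pads) lies 54 mm ahead of it; z points along the fingers, y is the line along which they close (so a half turn about z gives the same grasp; the last joint's range is limited). The gripper opens to 85 mm and grips with 20 to 120 N. Pads are 22 mm wide; open, the fingers measure 114 mm over their backs; the gripper's body (76 mm by 85 mm) begins 54 mm behind the grasp point. The pads swing forward as they close: fully open they stand 13 mm farther back than shut.
Start: joints at [1.155, 0.241, 0.005, 1.335, 0, 1.571], TCP at [0.202, 0.457, 0.304] pointing down, gripper open.
Joint ranges: [-2.72, 2.72], [-1.05, 1.87], [-1.09, 1.28], [-1.99, 2.15], [-1.42, 1.44], [-3.14, 3.14]. Speed limits (rad/s): [2.79, 2.79, 3.14, 3.14, 3.14, 3.14].

### API

Orientations are given as [roll, pitch, yaw] about the fixed x, y, z axes, in that order (R = Rz(yaw) Ry(pitch) Rx(roll)).
In Python, from rig import ctrl gives the robot as it stands.
- The arm moves only by the shell command python3 nudge.py 'ROWS' [FORCE]. ROWS is rows parted by semicolons, their numbers by spaces, 1 to 10 of them, each of 7 numbers: dx, dy, dz in m, then a rotation vector rx, ry, rz in rad, then the finger opening in m; each row is the pose to reach, as a shift and turn from the pose commanded when the command began, along the tool's axes at that moment; what a row does not reach only later rows make up. A row lasts 1/10 s, in which the tool goes at most 0.05 m and 0.15 rad, less where a joint would pass 70% of its speed; a pose out of reach is approached as far as the arm can. The fingers move at their own pace and stop on an object; FORCE is the grip in N (left out, the last holds). Time passes only in rows, so rows that do not move let the fingers close. It prints the time, the measured TCP pose, the force, the opening and the grip force at its end.
- ctrl.sense(): the state, without advancing time (a new reading comes with each control period).
- ctrl.get_image(name): name is "scene" or "top" or "wrist"; returns the picture (384x512x3 uint8, red, green, blue); there is no depth.
- ctrl.get_calibration(name): a dict with "vertical_fov" (degrees; the focal length in pixels is half the picture's height over the tangent of half this angle, whatever the lens; pixels are square), "cx", "cy" (the principal point, pixels), "dist" ([k1, k2, p1, p2, k3] as OpenCV has them; the pictures are not rectified), "R" (3x3) and "t" (3): a world point X has camera coordinates R X + t. Camera axes: x right, y down, z forward; pixel columns grow to the right and rows downward; lengths in m; the calibration is good to about 2 mm. A picture is of the moment at which its call begins: read the wrist's pose just before it. get_calibration takes no time and is no camera call; for the wrist camera it gives the pose at the moment of the call.
- ctrl.sign_off(): hands the job in; it is judged then, once.
The state is a dict: "time_s": time; "q": joint angles; "joint_vel": joint speeds; "effort": joint torques, N m; "ee_pos": TCP position; "ee_rot": TCP orientation; "wrist_force": force on the tool from outside, world axes, zero at the start; "wrist_torque": the same for the moment, N m; "finger_gap": finger opening in m; "gripper_force": force on a finger pad.
Only numpy, scipy, OpenCV 4.12 (cv2) and the standard library are available. Lean on these libraries where they do the work, as an engineer would, in place of code of your own. Each camera call takes 0.05 s, during which the arm holds its last target. There are 200 camera calls.

## Working session

There is one attempt and no reset: what is moved stays moved. The work goes in short steps, Python scripts to look and compute and a shell command to move; the robot and the scene stay as the last step left them, time stands still between calls to the robot, and variables do not carry over. Pictures are saved under pics/ and viewed, at most 16 in all, crops included, and the job is handed in when it is done.

```bash
ls; mkdir -p pics
python3 - <<'E'
from rig import ctrl
import cv2
for n in("scene","top","wrist"):
    c=ctrl.get_calibration(n); print(n,c)
    im=ctrl.get_image(n); cv2.imwrite(f"pics/{n}0.png",im[:,:,::-1])
print(ctrl.sense())
E
```

```text
nudge.py
pics
rig.py
scene {'vertical_fov': 53.0652332399869, 'cx': 256.44253588082, 'cy': 193.14175886066903, 'dist': array([0.00226389, 0.        , 0.        , 0.        , 0.        ]), 'R': array([[-0.66039515,  0.75066146,  0.0196371 ],
       [ 0.52017962,  0.47617557, -0.70899224],
       [-0.54156386, -0.45800021, -0.70494283]]), 't': array([ 0.32921538, -0.18017092,  1.6326597 ])}
top {'vertical_fov': 44.60329655356019, 'cx': 255.73156931229522, 'cy': 197.38998294265846, 'dist': array([-0.12887924,  0.        ,  0.        ,  0.        ,  0.        ]), 'R': array([[-0.00706774, -0.99996134, -0.00523029],
       [-0.98242725,  0.00791919, -0.18647784],
       [ 0.18651205,  0.00382041, -0.98244525]]), 't': array([0.01679632, 0.52780953, 1.59861398])}
wrist {'vertical_fov': 64.90109233126728, 'cx': 249.8778450699324, 'cy': 192.59026691841294, 'dist': array([-0.07914499,  0.        ,  0.        ,  0.        ,  0.        ]), 'R': array([[ 0.40326251,  0.91508354, -0.00121009],
       [ 0.86837214, -0.38225979,  0.3159229 ],
       [ 0.28863328, -0.12845067, -0.94878409]]), 't': array([-0.49793292, -0.04216074,  0.37936547])}
{'time_s': 0.15, 'q': array([ 1.15500704e+00,  2.41210142e-01,  4.05783317e-03,  1.33520541e+00,
       -1.83777929e-06,  1.57082522e+00]), 'joint_vel': array([ 0.00065644, -0.00169076,  0.00325687, -0.00026266, -0.00037281,
       -0.00074018]), 'effort': array([-3.40130346e-04, -3.72634757e+01,  2.52638733e+01,  1.23383701e-02,
        4.68373457e-05,  9.00052470e-06]), 'ee_pos': array([0.20181265, 0.45707309, 0.30324147]), 'ee_rot': array([-3.14003126e+00,  1.88288430e-06,  2.72577448e+00]), 'wrist_force': array([-0.61901458,  0.28191847, -0.64842651]), 'wrist_torque': array([-0.00311639, -0.0188159 , -0.00474629]), 'gripper_force': 0.0, 'finger_gap': 0.08525836826668184}
```
View pics/top0.png

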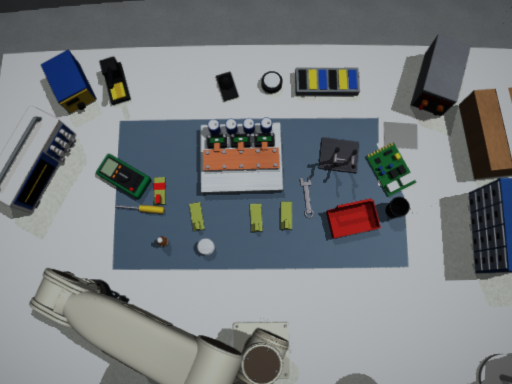

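View pics/scene0.png

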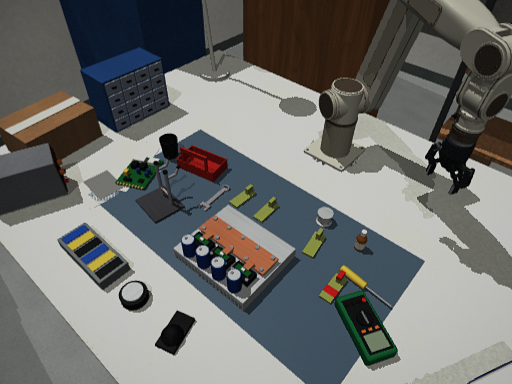

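Create h.py:
```python
from rig import ctrl
import numpy as np, cv2
from scipy.spatial.transform import Rotation as Ro
def K(c):
    f=192/np.tan(np.radians(c['vertical_fov'])/2); return np.array([[f,0,c['cx']],[0,f,c['cy']],[0,0,1]])
def cast(c,uv,z):
    "pixels -> world points on plane z"
    uv=np.asarray(uv,float).reshape(-1,1,2)
    n=cv2.undistortPoints(uv,K(c),c['dist'])[:,0]
    d=np.c_[n,np.ones(len(n))]@c['R']; o=-c['R'].T@c['t']
    return o+d*((z-o[2])/d[:,2])[:,None]
def proj(c,X):
    return cv2.projectPoints(np.asarray(X,float).reshape(-1,1,3),cv2.Rodrigues(c['R'])[0],c['t'],K(c),c['dist'])[0][:,0]
def shot(n,save=None):
    c=ctrl.get_calibration(n); im=ctrl.get_image(n)
    if save: cv2.imwrite(f'pics/{save}.png',im[:,:,::-1])
    return c,im
def masks(im):
    H,S,V=cv2.split(cv2.cvtColor(im,cv2.COLOR_RGB2HSV)); H=H.astype(int)
    return dict(yg=((H>27)&(H<40)&(S>120)&(V>50)).astype(np.uint8),red=(((H<6)|(H>174))&(S>170)&(V>70)).astype(np.uint8),cu=((H>3)&(H<16)&(S>90)&(V>90)).astype(np.uint8))
def blobs(m,amin=40):
    n,l,s,ce=cv2.connectedComponentsWithStats(m)
    return [(ce[i],s[i],(l==i).astype(np.uint8)) for i in range(1,n) if s[i,4]>=amin]
def rect(m):
    p=max(cv2.findContours(m,0,2)[0],key=cv2.contourArea); return cv2.boxPoints(cv2.minAreaRect(p))
def go(p,yaw,pt=None):
    "tool-axis shift and rotvec from measured pose to TCP p, pointing down with yaw (tool x heading)"
    s=ctrl.sense(); R=Ro.from_euler('xyz',s['ee_rot']); T=Ro.from_euler('xyz',[np.pi,0,yaw])
    print('t',round(s['time_s'],2),'from',s['ee_pos'].round(4),s['ee_rot'].round(3),'row',(R.inv().apply(np.array(p)-s['ee_pos'])).round(4),(R.inv()*T).as_rotvec().round(4))
```

Run:
```python
from h import *
im=cv2.imread('pics/top0.png')[:,:,::-1].copy(); c=ctrl.get_calibration('top')
cv2.imwrite('pics/top0c.png',cv2.resize(im[110:275,110:415,::-1],None,fx=2.6,fy=2.6,interpolation=cv2.INTER_CUBIC))
m=masks(im)
for k in m:
    for ce,s,b in blobs(m[k],30):
        print(k,ce.round(1),s[4],cast(c,[ce],.01)[0].round(3)[:2],cast(c,rect(b),.01)[:,:2].round(3).tolist())
```

```text
yg [312.2  79.1] 148 [ 0.995 -0.207] [[1.033, -0.191], [1.035, -0.221], [0.958, -0.222], [0.956, -0.193]]
yg [342.4  78.9] 151 [ 0.995 -0.323] [[1.033, -0.308], [1.033, -0.339], [0.958, -0.335], [0.958, -0.304]]
yg [122.5  89.8] 33 [0.961 0.523] [[0.986, 0.535], [0.988, 0.524], [0.94, 0.51], [0.937, 0.521]]
yg [112.8  93.2] 50 [0.948 0.56 ] [[0.968, 0.575], [0.972, 0.558], [0.927, 0.544], [0.923, 0.562]]
yg [397.3 155.7] 30 [ 0.689 -0.514] [[0.693, -0.501], [0.703, -0.515], [0.685, -0.528], [0.674, -0.513]]
yg [159.3 179.7] 43 [0.604 0.365] [[0.611, 0.381], [0.61, 0.348], [0.595, 0.348], [0.596, 0.381]]
yg [160.9 194.9] 81 [0.547 0.358] [[0.566, 0.384], [0.566, 0.347], [0.517, 0.345], [0.518, 0.382]]
yg [196.4 215.9] 267 [0.47  0.227] [[0.514, 0.253], [0.52, 0.217], [0.425, 0.201], [0.42, 0.237]]
yg [285.5 214.9] 266 [ 0.471 -0.093] [[0.518, -0.078], [0.518, -0.11], [0.423, -0.108], [0.424, -0.076]]
yg [255.8 217.1] 266 [0.464 0.013] [[0.511, 0.03], [0.511, -0.006], [0.417, -0.005], [0.417, 0.031]]
red [158.8 185.7] 70 [0.582 0.366] [[0.592, 0.385], [0.592, 0.348], [0.569, 0.347], [0.57, 0.384]]
red [157.5 198.5] 32 [0.534 0.37 ] [[0.547, 0.376], [0.547, 0.365], [0.521, 0.364], [0.521, 0.375]]
red [355.6 202.8] 78 [ 0.513 -0.348] [[0.514, -0.282], [0.528, -0.412], [0.511, -0.413], [0.497, -0.283]]
red [351.3 220.8] 1102 [ 0.447 -0.329] [[0.487, -0.244], [0.522, -0.416], [0.421, -0.432], [0.387, -0.262]]
cu [493.2 129.3] 1692 [ 0.795 -0.904] [[0.953, -0.845], [0.975, -0.936], [0.646, -0.965], [0.628, -0.877]]
cu [240.6 157.7] 1585 [0.684 0.068] [[0.742, 0.21], [0.748, -0.07], [0.644, -0.071], [0.639, 0.205]]
```

View pics/top0c.png

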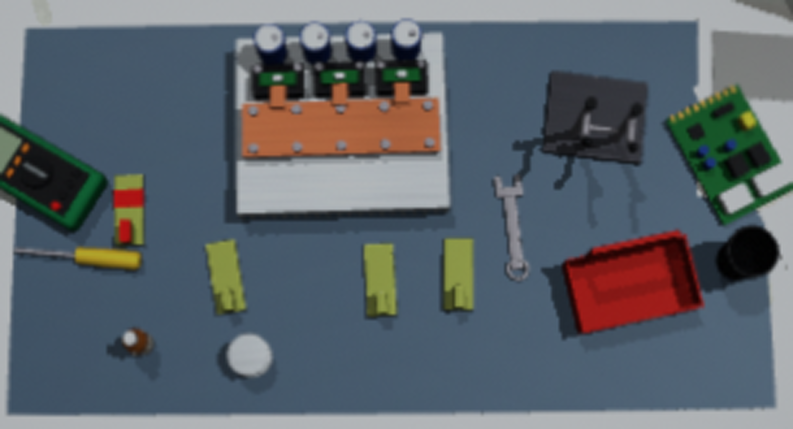

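```bash
python3 -c "
from h import *
go([.52,.06,.32],0)"
```

```text
t 0.15 from [0.2018 0.4571 0.3032] [-3.14   0.     2.726] row [-0.4515 -0.2347 -0.0164] [-4.0000e-04  2.1000e-03  2.7258e+00]
```

```bash
R="-0.4515 -0.2347 -0.0164 0 0 2.7258 0.085"; python3 nudge.py '-0.4515 -0.2347 -0.0164 0 0.002 2.7258 0.085;-0.4515 -0.2347 -0.0164 0 0.002 2.7258 0.085;-0.4515 -0.2347 -0.0164 0 0.002 2.7258 0.085;-0.4515 -0.2347 -0.0164 0 0.002 2.7258 0.085;-0.4515 -0.2347 -0.0164 0 0.002 2.7258 0.085;-0.4515 -0.2347 -0.0164 0 0.002 2.7258 0.085;-0.4515 -0.2347 -0.0164 0 0.002 2.7258 0.085;-0.4515 -0.2347 -0.0164 0 0.002 2.7258 0.085;-0.4515 -0.2347 -0.0164 0 0.002 2.7258 0.085;-0.4515 -0.2347 -0.0164 0 0.002 2.7258 0.085' 40; python3 -c "
from h import *
go([.52,.06,.32],0)"
```

```text
time_s: 1.15
ee_pos: [0.5153, 0.0655, 0.3198]
ee_rot: [-3.141, -0.001, 1.219]
wrist_force: [0.6, 1.5, 0.7]
finger_gap: 0.0852
gripper_force: 0.0
t 1.15 from [0.5153 0.0655 0.3198] [-3.141e+00 -1.000e-03  1.219e+00] row [-0.0036  0.0063 -0.0002] [-0.0014 -0.      1.2194]
```

```bash
python3 nudge.py '0 0 0 0 0 0.3 0.085;0 0 0 0 0 0.6 0.085;0 0 0 0 0 0.9 0.085;0 0 0 0 0 1.22 0.085;0 0 0 0 0 1.22 0.085;0 0 0 0 0 1.22 0.085;0 0 0 0 0 1.22 0.085;0 0 0 0 0 1.22 0.085;0 0 0 0 0 1.22 0.085'
python3 - <<'E'
from h import *
c,im=shot('wrist','w1'); print(ctrl.sense()['ee_pos'],ctrl.sense()['ee_rot'])
c2,im2=shot('top','t1')
print('cam',(-c['R'].T@c['t']).round(3))
m=masks(im)
for k in('yg','red','cu'):
    for ce,s,b in blobs(m[k],150):
        print(k,ce.round(0),s[4],cast(c,rect(b),.0625 if k=='cu' else .01)[:,:2].round(4).tolist())
E
```

```text
time_s: 2.05
ee_pos: [0.5162, 0.0316, 0.3195]
ee_rot: [-3.115, 0.002, 0.051]
wrist_force: [-0.3, 0.1, 0.3]
finger_gap: 0.0849
gripper_force: 0.0
[0.51614934 0.0314839  0.31961203] [-3.11496645e+00  1.95476155e-03  5.00000773e-02]
cam [0.597 0.032 0.389]
yg [ 9. 79.] 276 [[0.6145, 0.3645], [0.6142, 0.3379], [0.5957, 0.3405], [0.5957, 0.3674]]
yg [ 14. 127.] 872 [[0.5656, 0.3766], [0.5714, 0.3375], [0.5191, 0.3362], [0.5119, 0.3765]]
yg [111. 185.] 2002 [[0.5149, 0.2543], [0.5266, 0.2137], [0.421, 0.1942], [0.4061, 0.2378]]
yg [268. 197.] 2065 [[0.402, 0.0307], [0.5142, 0.0328], [0.5149, -0.0047], [0.4028, -0.0102]]
yg [348. 196.] 2081 [[0.4142, -0.0714], [0.5256, -0.0758], [0.5209, -0.1151], [0.408, -0.1142]]
red [11. 98.] 419 [[0.5945, 0.3676], [0.5944, 0.3349], [0.5704, 0.3385], [0.5701, 0.3718]]
red [486. 233.] 2126 [[0.3648, -0.288], [0.4777, -0.2539], [0.482, -0.3286], [0.3666, -0.3714]]
cu [235.  29.] 15383 [[0.6821, 0.1986], [0.6922, -0.07], [0.6338, -0.078], [0.6213, 0.2022]]
cu [ 23. 252.] 196 [[0.3859, 0.3473], [0.4024, 0.3305], [0.3874, 0.3147], [0.3704, 0.3312]]
```

View pics/w1.png

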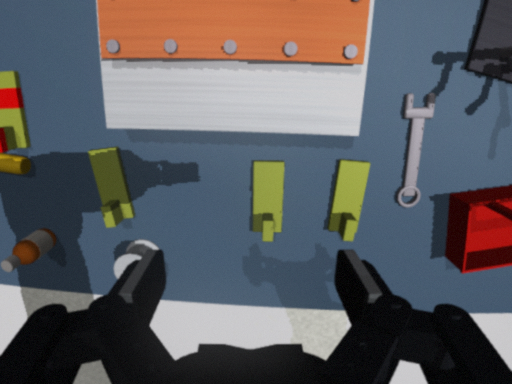

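```bash
cat >> h.py <<'E'
def spacer(c,b,z=.01):
    "blob mask -> (nose xy, yaw, width) of a plate lying with nose toward +x-ish; uses 60 mm behind the nose"
    v,u=np.nonzero(b); P=cast(c,np.c_[u,v],z)[:,:2]; a=cv2.minAreaRect(P.astype(np.float32)); B=cv2.boxPoints(a)
    e=B[1]-B[0] if np.linalg.norm(B[1]-B[0])>np.linalg.norm(B[2]-B[1]) else B[2]-B[1]
    d=e/np.linalg.norm(e); d=d*np.sign(d[0]) if abs(d[0])>.3 else d
    for _ in range(3):
        n=np.array([-d[1],d[0]]); s=P@d; t=P@n; nose=np.percentile(s,99.5)
        bins=[(x,t[abs(s-x)<.004]) for x in np.arange(nose-.058,nose-.008,.004)]
        bins=[(x,(q.min()+q.max())/2,np.ptp(q)) for x,q in bins if len(q)>3]
        k,o=np.polyfit([q[0] for q in bins],[q[1] for q in bins],1)
        dn=d+k*n; d=dn/np.linalg.norm(dn)
    t=o+k*nose
    return nose*np.array([dn[0],dn[1]])/1*0+P[0]*0+ (lambda d0,n0:d0*nose+n0*t)(*( (lambda d0:(d0,np.array([-d0[1],d0[0]])))( (lambda a:np.array([np.cos(a),np.sin(a)]))(np.arctan2(n[0]*-1,n[1])) ) )), np.arctan2(d[1],d[0]), np.median([q[2] for q in bins])
def grip(nose,yaw): return nose-.085*np.array([np.cos(yaw),np.sin(yaw)])
E
python3 -c "
from h import *
print(ctrl.sense()['q'].round(3))
go([.52,.06,.32],0)"
```

```text
[0.05  0.27  0.085 1.387 0.027 3.141]
t 2.15 from [0.5162 0.0323 0.3197] [-3.114e+00  2.000e-03  5.100e-02] row [ 0.0052 -0.0274  0.0004] [-0.0271  0.0025  0.0513]
```

```bash
python3 - <<'E'
s=open('h.py').read(); i=s.index('def spacer')
open('h.py','w').write(s[:i]+'''def spacer(c,b,z=.01):
    "blob mask -> nose xy, yaw, width of a plate lying with nose toward +x; uses 58 mm behind the nose"
    v,u=np.nonzero(b); P=cast(c,np.c_[u,v],z)[:,:2]
    B=cv2.boxPoints(cv2.minAreaRect(P.astype(np.float32))); e=max(B[1]-B[0],B[2]-B[1],key=np.linalg.norm)
    yaw=np.arctan(e[1]/e[0])
    for _ in range(3):
        d=np.array([np.cos(yaw),np.sin(yaw)]); n=np.array([-d[1],d[0]]); s=P@d; t=P@n; nose=np.percentile(s,99.5)
        q=[(x,t[abs(s-x)<.004]) for x in np.arange(nose-.055,nose-.008,.004)]
        k,o=np.polyfit([x for x,_ in q],[(w.min()+w.max())/2 for _,w in q],1); yaw+=np.arctan(k)
    return nose*d+(o+k*nose)*n, yaw, np.median([np.ptp(w) for _,w in q])
def grip(nose,yaw): return nose-.085*np.array([np.cos(yaw),np.sin(yaw)])
''')
E
python3 nudge.py '0 0 0 0 0 -0.5 0.085;0 0 0 0 0 -0.5 0.085;0 0 0 0 0 -0.5 0.085;0 0 0 0 0 -1 0.085;0 0 0 0 0 -1 0.085;0 0 0 0 0 -1 0.085;0 0 0 0 0 -1.5 0.085;0 0 0 0 0 -1.5 0.085;0 0 0 0 0 -1.5 0.085;0 0 0 0 0 -1.5 0.085'
python3 nudge.py '0 0 0 0 0 -0.5 0.085;0 0 0 0 0 -0.5 0.085;0 0 0 0 0 -0.5 0.085;0 0 0 0 0 -1 0.085;0 0 0 0 0 -1 0.085;0 0 0 0 0 -1 0.085;0 0 0 0 0 -1.5 0.085;0 0 0 0 0 -1.5 0.085;0 0 0 0 0 -1.5 0.085;0 0 0 0 0 -1.5 0.085'
python3 -c "
from h import *
go([.5,.06,.3],np.pi)"
```

```text
time_s: 3.15
ee_pos: [0.5162, 0.034, 0.3198]
ee_rot: [-3.139, -0.027, 1.561]
wrist_force: [-0.5, 0.9, -0.4]
finger_gap: 0.0846
gripper_force: 0.0
time_s: 4.15
ee_pos: [0.5162, 0.034, 0.3198]
ee_rot: [3.115, -0.005, 3.061]
wrist_force: [0.4, -0.2, 0.1]
finger_gap: 0.0847
gripper_force: 0.0
t 4.15 from [0.5162 0.034  0.3198] [ 3.115 -0.005  3.061] row [0.0181 0.0241 0.0206] [ 0.0271 -0.004  -0.081 ]
```

```bash
python3 nudge.py '0.018 0.024 0.02 0.027 -0.004 -0.081 0.085;0.018 0.024 0.02 0.027 -0.004 -0.081 0.085;0.018 0.024 0.02 0.027 -0.004 -0.081 0.085;0.018 0.024 0.02 0.027 -0.004 -0.081 0.085'
cat > look.py <<'E'
import sys
from h import *
n=sys.argv[1]; c,im=shot('wrist',n); m=masks(im); s=ctrl.sense(); print(s['time_s'],s['ee_pos'].round(4),s['ee_rot'].round(4))
print('cam',(-c['R'].T@c['t']).round(3))
for ce,st,b in blobs(m['yg'],600):
    p,y,w=spacer(c,b); print('yg',ce.round(0),st[4],'nose',p.round(4),'yaw',y.round(4),'w',w.round(4),'grip',grip(p,y).round(4))
b=max(blobs(m['cu'],600),key=lambda q:q[1][4])[2]
v,u=np.nonzero(b); P=cast(c,np.c_[u,v],.0625)[:,:2]
f=[]
for y in np.arange(P[:,1].min()+.01,P[:,1].max()-.01,.005):
    q=P[abs(P[:,1]-y)<.0025,0]
    if len(q)>3: f.append((y,q.min()))
k,o=np.polyfit(*zip(*f),1); r=np.array([a[1]-k*a[0]-o for a in f]); g=abs(r)<.002; f=np.array(f)[g]; k,o=np.polyfit(f[:,0],f[:,1],1)
yaw=-np.arctan(k); d=np.array([np.cos(yaw),np.sin(yaw)]); nn=np.array([-d[1],d[0]]); t=P@nn; fr=P[(P@d)>np.median(f[:,1])]
print('bar yaw',yaw.round(4),'front x at y=.06',k*.06+o,'lateral min/max',np.percentile(t,.2),np.percentile(t,99.8),'len',np.ptp(np.percentile(t,[.2,99.8])))
E
python3 look.py w2
```

```text
time_s: 4.55
ee_pos: [0.5009, 0.0594, 0.3013]
ee_rot: [-3.141, 0.001, 3.134]
wrist_force: [-0.1, -0.5, -0.0]
finger_gap: 0.085
gripper_force: 0.0
4.6 [0.5011 0.0592 0.3014] [-3.1415e+00  1.8000e-03  3.1337e+00]
cam [0.42  0.058 0.371]
yg [211. 130.] 2575 nose [0.512  0.0146] yaw 0.0402 w 0.0379 grip [0.427  0.0112]
yg [387. 135.] 2463 nose [0.5174 0.2316] yaw 0.1483 w 0.0387 grip [0.4333 0.2191]
yg [124. 139.] 2298 nose [ 0.5191 -0.0952] yaw -0.0233 w 0.0386 grip [ 0.4342 -0.0933]
yg [474. 192.] 856 nose [0.5689 0.3588] yaw 0.1756 w 0.0315 grip [0.4852 0.344 ]
bar yaw 0.0286 front x at y=.06 0.629475702624855 lateral min/max -0.08748427465413829 0.15804839299026316 len 0.24553266764440146
```

View pics/w2.png

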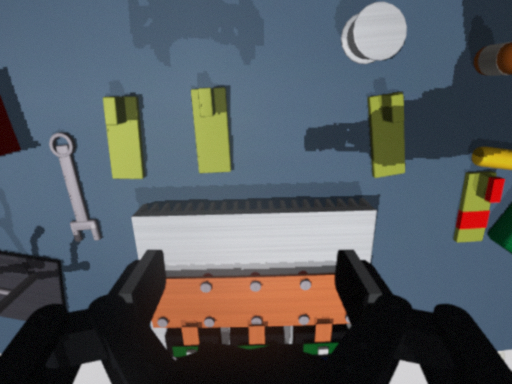

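```bash
python3 nudge.py '-0.05 0 0 0 0 0 0.085;-0.1 0.005 0 0 0 0.008 0.085;-0.1 0.005 0 0 0 0.008 0.085;-0.1 0.005 0 0 0 0.008 0.085;-0.1 0.005 0 0 0 0.008 0.085'
cat > unit.py <<'E'
import sys
from h import *
c,im=shot('wrist',sys.argv[1]); s=ctrl.sense(); print(s['time_s'],s['ee_pos'].round(4),s['ee_rot'].round(4))
H,S,V=cv2.split(cv2.cvtColor(im,cv2.COLOR_RGB2HSV))
m=masks(im); cu=max(blobs(m['cu'],600),key=lambda q:q[1][4])[2]
hs=((S<40)&(V>140)).astype(np.uint8); hs=max(blobs(hs,600),key=lambda q:q[1][4])[2]
def side(P,yaw,name):
    d=np.array([np.cos(yaw),np.sin(yaw)]); n=np.array([-d[1],d[0]]); s_=P@d; t=P@n
    for x in np.arange(np.percentile(s_,.5)+.005,np.percentile(s_,99.5)-.003,.01):
        q=t[abs(s_-x)<.003]
        print(name,'s',x.round(3),'lat',q.min().round(4),q.max().round(4),'mid',((q.min()+q.max())/2).round(4),'len',np.ptp(q).round(4))
v,u=np.nonzero(cu); P=cast(c,np.c_[u,v],.0625)[:,:2]
f=np.array([(y,P[abs(P[:,1]-y)<.002,0].min()) for y in np.arange(-.05,.18,.004)])
for _ in range(3):
    k,o=np.polyfit(f[:,0],f[:,1],1); f=f[abs(f[:,1]-k*f[:,0]-o)<.002]
yaw=-np.arctan(k); print('bar yaw',yaw,'x at .06',k*.06+o,len(f))
side(P,yaw,'cu')
v,u=np.nonzero(hs); side(cast(c,np.c_[u,v],.045)[:,:2],yaw,'hs')
E
python3 unit.py w3
```

```text
time_s: 5.1
ee_pos: [0.6, 0.063, 0.3011]
ee_rot: [-3.141, 0.0, 3.125]
wrist_force: [0.1, 0.3, 0.7]
finger_gap: 0.0851
gripper_force: 0.0
5.15 [0.5998 0.0631 0.3017] [-3.1414e+00  1.0000e-03  3.1256e+00]
bar yaw 0.021407828672305076 x at .06 0.6288985983697679 58
cu s 0.635 lat -0.0847 0.1841 mid 0.0497 len 0.2688
cu s 0.645 lat -0.0848 0.1845 mid 0.0499 len 0.2693
cu s 0.655 lat -0.0845 0.1843 mid 0.0499 len 0.2688
cu s 0.665 lat -0.0848 0.1835 mid 0.0493 len 0.2682
cu s 0.675 lat -0.0849 0.1841 mid 0.0496 len 0.269
cu s 0.685 lat -0.0849 0.1839 mid 0.0495 len 0.2688
cu s 0.695 lat -0.0848 0.1839 mid 0.0496 len 0.2687
cu s 0.705 lat -0.0565 0.1836 mid 0.0636 len 0.2401
cu s 0.715 lat -0.0483 0.1463 mid 0.049 len 0.1946
cu s 0.725 lat -0.0486 0.1458 mid 0.0486 len 0.1944
hs s 0.561 lat -0.0953 0.1632 mid 0.0339 len 0.2585
hs s 0.571 lat -0.0958 0.0952 mid -0.0003 len 0.1911
hs s 0.581 lat -0.0958 0.0953 mid -0.0003 len 0.1911
hs s 0.591 lat -0.0958 0.1318 mid 0.018 len 0.2276
hs s 0.601 lat -0.0958 0.1775 mid 0.0408 len 0.2733
hs s 0.611 lat -0.0956 0.1945 mid 0.0494 len 0.2901
hs s 0.621 lat -0.0959 0.1943 mid 0.0492 len 0.2902
hs s 0.631 lat -0.0956 0.1937 mid 0.0491 len 0.2893
hs s 0.641 lat -0.0959 -0.0937 mid -0.0948 len 0.0022
hs s 0.651 lat -0.0959 -0.0937 mid -0.0948 len 0.0022
```

View pics/w3.png

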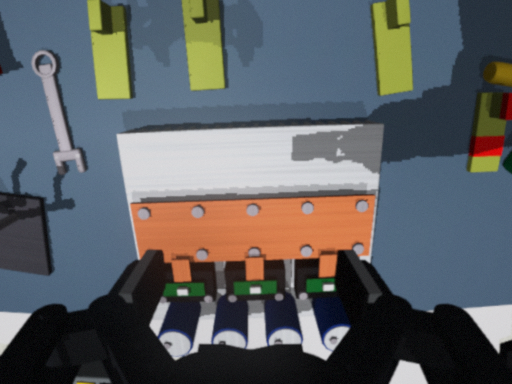

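```bash
python3 -c "
from h import *
go([.4345,-.0933,.16],np.pi-.0233)"
```

```text
t 5.15 from [0.5998 0.0631 0.3017] [-3.141e+00  1.000e-03  3.126e+00] row [ 0.1629 -0.159   0.1416] [-0.0001  0.001   0.0073]
```

```bash
python3 nudge.py '0.08 -0.08 0.04 0 0 0 0.05;0.1629 -0.159 0.08 0 0.001 0.0073 0.05;0.1629 -0.159 0.1416 0 0.001 0.0073 0.05;0.1629 -0.159 0.1416 0 0.001 0.0073 0.05;0.1629 -0.159 0.1416 0 0.001 0.0073 0.05;0.1629 -0.159 0.1416 0 0.001 0.0073 0.05;0.1629 -0.159 0.1416 0 0.001 0.0073 0.05;0.1629 -0.159 0.1416 0 0.001 0.0073 0.05'
python3 - <<'E'
from h import *
c,im=shot('wrist','w4')
for ce,st,b in blobs(masks(im)['yg'],600):
    p,y,w=spacer(c,b); print('yg',ce.round(0),st[4],'nose',p.round(4),'yaw',y.round(4),'w',w.round(4),'grip',grip(p,y).round(4))
go([.4345,-.0933,.086],np.pi-.0233)
E
```

```text
time_s: 5.95
ee_pos: [0.4354, -0.0931, 0.1608]
ee_rot: [-3.141, 0.003, 3.118]
wrist_force: [0.1, -0.2, 1.0]
finger_gap: 0.0496
gripper_force: 0.0
yg [380. 227.] 4947 nose [0.5119 0.0122] yaw 0.0345 w 0.0407 grip [0.4269 0.0093]
yg [250. 238.] 4882 nose [ 0.5188 -0.0965] yaw -0.0223 w 0.038 grip [ 0.4338 -0.0947]
t 6.0 from [ 0.4364 -0.093   0.1611] [-3.141  0.004  3.119] row [ 0.0022 -0.0003  0.0751] [-0.0007  0.0038  0.0006]
```

View pics/w4.png

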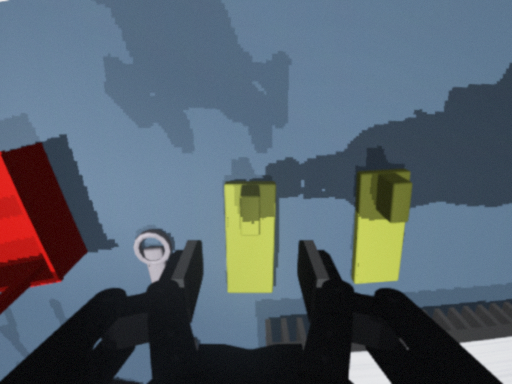

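```bash
python3 nudge.py '0.0022 -0.001 0.04 0 0.0038 0 0.05;0.0022 -0.001 0.07 0 0.0038 0 0.05;0.0022 -0.001 0.075 0 0.0038 0 0.05;0.0022 -0.001 0.075 0 0.0038 0 0.05;0.0022 -0.001 0.075 0 0.0038 0 0;0.0022 -0.001 0.075 0 0.0038 0 0;0.0022 -0.001 0.075 0 0.0038 0 0;0.0022 -0.001 0.075 0 0.0038 0 0;0.0022 -0.001 0.075 0 0.0038 0 0;0.0022 -0.001 0.075 0 0.0038 0 0' 60
```

```text
time_s: 7.0
ee_pos: [0.4344, -0.0942, 0.0858]
ee_rot: [-3.141, -0.001, 3.119]
wrist_force: [0.3, 0.6, 6.7]
finger_gap: 0.0129
gripper_force: 59.4
```

```bash
python3 nudge.py '0 0 -0.04 0 0 0 0;0 0 -0.08 0 0 0 0;0 0 -0.11 0 0 0 0;0 0 -0.11 0 0 0 0;0 0 -0.11 0 0 0 0'
cat > held.py <<'E'
import sys
from h import *
S0,T0,YU=.6305,.0495,.0214
def W(s,t): return np.array([s*np.cos(YU)-t*np.sin(YU), s*np.sin(YU)+t*np.cos(YU)])
if __name__=='__main__':
    bay,ds,z=int(sys.argv[1]),float(sys.argv[2]),float(sys.argv[3])
    s=ctrl.sense(); tz=s['ee_pos'][2]
    c,im=shot('wrist',sys.argv[4])
    b=min(blobs(masks(im)['yg'],600),key=lambda q:abs(q[0][0]-250))[2]
    p,y,w=spacer(c,b,tz-.0858+.01); yaw=s['ee_rot'][2]-np.pi; yaw=(yaw+np.pi)%(2*np.pi)-np.pi
    d=np.array([np.cos(yaw),np.sin(yaw)]); e=p-s['ee_pos'][:2]
    print('held: nose fwd of TCP',e@d,'lateral(left+)',e@np.array([-d[1],d[0]]),'yaw rel',y-yaw,'w',w)
    go([*W(S0-.015+ds,T0-.15+.06*bay),z],np.pi+YU)
E
python3 held.py 1 -0.08 0.19 w5
```

```text
time_s: 7.5
ee_pos: [0.4337, -0.0941, 0.1949]
ee_rot: [-3.141, -0.002, 3.119]
wrist_force: [0.2, 0.2, -1.8]
finger_gap: 0.0132
gripper_force: 58.6
held: nose fwd of TCP 0.07038199565010621 lateral(left+) -0.0015019846262558365 yaw rel -0.0011587433994411783 w 0.017744311690169448
t 7.55 from [ 0.4329 -0.0939  0.1938] [-3.141 -0.005  3.119] row [-0.1019  0.0672  0.0033] [-0.     -0.005  -0.0443]
```

Run:
```python
from h import *
im=cv2.imread('pics/w5.png')[:,:,::-1].copy()
b=min(blobs(masks(im)['yg'],600),key=lambda q:abs(q[0][0]-250)); print(b[0],b[1])
for r in range(b[1][1],b[1][1]+b[1][3],6):
    u=np.nonzero(b[2][r])[0]; print(r,u.min(),u.max(),len(u))
```

```text
[249.93422655 303.70188794] [ 228  245   44  105 3284]
245 259 259 1
251 242 264 14
257 236 264 29
263 236 264 29
269 236 264 29
275 236 264 29
281 236 264 29
287 236 263 28
293 236 264 29
299 236 264 29
305 235 264 30
311 235 265 31
317 233 268 36
323 229 271 43
329 229 271 43
335 228 271 44
341 228 271 44
347 235 265 31
```

```bash
python3 nudge.py '-0.05 0.034 -0.01 0 -0.0025 -0.02 0;-0.1019 0.0672 -0.01 0 -0.005 -0.0443 0;-0.1019 0.0672 -0.01 0 -0.005 -0.0443 0;-0.1019 0.0672 -0.01 0 -0.005 -0.0443 0;-0.1019 0.0672 0.0033 0 -0.005 -0.0443 0;-0.1019 0.0672 0.0033 0 -0.005 -0.0443 0;-0.1019 0.0672 0.0033 0 -0.005 -0.0443 0;-0.1019 0.0672 0.0033 0 -0.005 -0.0443 0'; python3 -c "
from held import *
go([*W(S0-.095,T0-.09),.1325],np.pi+YU)"
```

```text
time_s: 8.35
ee_pos: [0.5363, -0.0295, 0.1903]
ee_rot: [-3.141, -0.0, -3.121]
wrist_force: [0.5, 0.3, -0.3]
finger_gap: 0.013
gripper_force: 58.7
t 8.35 from [ 0.5363 -0.0295  0.1903] [-3.141 -0.    -3.121] row [-0.      0.0005  0.0578] [-0.0001 -0.0003 -0.0006]
```

```bash
python3 nudge.py '0 0.0005 0.03 0 0 0 0;0 0.0005 0.05 0 0 0 0;0 0.0005 0.0578 0 0 0 0;0 0.0005 0.0578 0 0 0 0;0 0.0005 0.0578 0 0 0 0'; python3 nudge.py '-0.01 0 0 0 0 0 0;-0.02 0 0 0 0 0 0;-0.03 0 0 0 0 0 0;-0.04 0 0 0 0 0 0'; python3 -c "
from held import *
c,im=shot('top','t2');cv2.imwrite('pics/t2c.png',cv2.resize(im[110:240,160:320,::-1],None,fx=4,fy=4))
c,im=shot('wrist','w6')
go([*W(S0-.015,T0-.09),.132],np.pi+YU)"
```

```text
time_s: 8.85
ee_pos: [0.5374, -0.0288, 0.1335]
ee_rot: [-3.141, 0.002, -3.12]
wrist_force: [0.2, 0.8, -1.3]
finger_gap: 0.0128
gripper_force: 58.8
time_s: 9.25
ee_pos: [0.5785, -0.0278, 0.133]
ee_rot: [-3.141, 0.002, -3.12]
wrist_force: [-0.8, -0.7, -1.0]
finger_gap: 0.0127
gripper_force: 58.7
t 9.35 from [ 0.579  -0.0277  0.1328] [-3.141e+00  3.000e-03 -3.120e+00] row [-0.0372 -0.0004  0.0009] [-0.0003  0.003   0.0003]
```

View pics/w6.png

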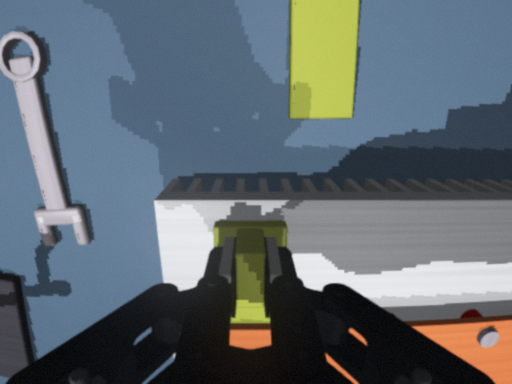

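```bash
python3 nudge.py '-0.01 0 0 0 0.003 0 0;-0.02 0 0 0 0.003 0 0;-0.03 0 0 0 0.003 0 0;-0.034 0 0 0 0.003 0 0;-0.036 0 0 0 0.003 0 0;-0.038 0 0 0 0.003 0 0;-0.039 0 0 0 0.003 0 0;-0.04 0 0 0 0.003 0 0'; python3 -c "
from held import *
s=ctrl.sense();print(s['wrist_force']);go([*W(S0-.015,T0-.09),.132],np.pi+YU)"
```

```text
time_s: 10.15
ee_pos: [0.6152, -0.027, 0.1323]
ee_rot: [-3.141, -0.006, -3.12]
wrist_force: [-5.9, -0.1, 1.0]
finger_gap: 0.0128
gripper_force: 59.0
[-5.85408701 -0.14007459  1.01256688]
t 10.15 from [ 0.6152 -0.027   0.1323] [-3.141 -0.006 -3.12 ] row [-0.001  -0.0004  0.0003] [-0.0001 -0.0062  0.    ]
```

```bash
python3 nudge.py '-0.001 0 0 0 0 0 0;-0.002 0 0 0 0 0 0;-0.002 0 0 0 0 0 0;-0.002 0 0 0 0 0 0'
```

```text
time_s: 10.55
ee_pos: [0.6155, -0.0269, 0.132]
ee_rot: [-3.142, -0.01, -3.12]
wrist_force: [-8.1, 0.8, 3.0]
finger_gap: 0.013
gripper_force: 59.4
```

```bash
python3 nudge.py '0 0 0.001 0 0 0 0.03;0 0 0.001 0 0 0 0.03;0 0 0.001 0 0 0 0.03;0 0 0.001 0 0 0 0.03;0 0 -0.01 0 0 0 0.03;0 0 -0.05 0 0 0 0.03;0 0 -0.08 0 0 0 0.03;0.03 0 -0.12 0 0 0 0.05;0.05 0 -0.12 0 0 0 0.05;0.05 0 -0.12 0 0 0 0.05'
cat > chk.py <<'E'
import sys
from held import *
c,im=shot('wrist',sys.argv[1]); s=ctrl.sense(); print(s['time_s'],s['ee_pos'].round(4))
d=np.array([np.cos(YU),np.sin(YU)]);n=np.array([-d[1],d[0]])
H,S,V=cv2.split(cv2.cvtColor(im,cv2.COLOR_RGB2HSV))
for ce,st,b in blobs(masks(im)['yg'],300):
    q=cast(c,[ce],.01)[0]
    if q[0]<.54: p,y,w=spacer(c,b); print('bench nose',p.round(4),'yaw',y.round(4),'grip',grip(p,y).round(4),'w',w.round(4))
    else:
        v,u=np.nonzero(b); P=cast(c,np.c_[u,v],.055)[:,:2]; G=cast(c,np.c_[u,v],.083)[:,:2]
        print('on unit: plate s-S0',(P@d-S0).min().round(4),'lat rel unit',(P@n-T0).min().round(4),(P@n-T0).max().round(4), 'griptop max s',(G@d-S0).max().round(4), 'px',ce.round(0),st)
E
python3 chk.py w7
```

```text
time_s: 11.55
ee_pos: [0.5681, -0.028, 0.2557]
ee_rot: [-3.141, 0.001, -3.12]
wrist_force: [0.8, 0.5, -0.3]
finger_gap: 0.0499
gripper_force: 0.0
11.6 [ 0.5689 -0.0279  0.2545]
bench nose [0.5129 0.0142] yaw 0.0474 grip [0.428  0.0102] w 0.0384
bench nose [0.5178 0.2326] yaw 0.1799 grip [0.4342 0.2174] w 0.0391
on unit: plate s-S0 -0.0289 lat rel unit -0.11 -0.073 griptop max s -0.0022 px [245. 237.] [231 217  38  40 754]
```

View pics/w7.png

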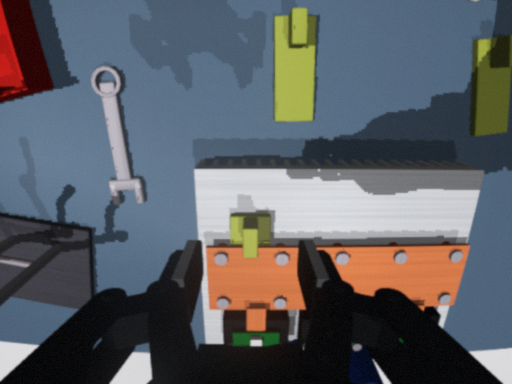

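```bash
python3 -c "
from held import *
go([.428,.0103,.16],np.pi+.042)"
```

```text
t 11.6 from [ 0.5689 -0.0279  0.2545] [-3.141 -0.    -3.12 ] row [0.14   0.0413 0.0945] [-0.0003 -0.     -0.0206]
```

```bash
python3 nudge.py '0.05 0.015 0 0 0 -0.01 0.05;0.1 0.03 0.03 0 0 -0.02 0.05;0.14 0.0413 0.07 0 0 -0.0206 0.05;0.14 0.0413 0.0945 0 0 -0.0206 0.05;0.14 0.0413 0.0945 0 0 -0.0206 0.05;0.14 0.0413 0.0945 0 0 -0.0206 0.05;0.14 0.0413 0.0945 0 0 -0.0206 0.05'; python3 -c "
from held import *
c,im=shot('wrist','w8')
for ce,st,b in blobs(masks(im)['yg'],600):
    p,y,w=spacer(c,b); print('yg',ce.round(0),st[4],'nose',p.round(4),'yaw',y.round(4),'w',w.round(4),'grip',grip(p,y).round(4))
go([.428,.0103,.0858],np.pi+.042)"
```

```text
time_s: 12.3
ee_pos: [0.4315, 0.0102, 0.1605]
ee_rot: [-3.141, 0.003, -3.1]
wrist_force: [0.2, -0.7, 0.5]
finger_gap: 0.0494
gripper_force: 0.0
yg [252. 235.] 4953 nose [0.5115 0.0143] yaw 0.0452 w 0.0382 grip [0.4265 0.0105]
yg [488. 252.] 3696 nose [0.5173 0.2303] yaw 0.1893 w 0.0441 grip [0.4339 0.2143]
t 12.35 from [0.4315 0.0102 0.1606] [-3.141e+00  3.000e-03 -3.100e+00] row [0.0037 0.0003 0.0748] [-0.0003  0.0028 -0.0003]
```

```bash
python3 nudge.py '0.0037 0.0003 0.04 0 0.0028 0 0.05;0.0037 0.0003 0.07 0 0.0028 0 0.05;0.0037 0.0003 0.0748 0 0.0028 0 0.05;0.0037 0.0003 0.0748 0 0.0028 0 0.05;0.0037 0.0003 0.0748 0 0.0028 0 0;0.0037 0.0003 0.0748 0 0.0028 0 0;0.0037 0.0003 0.0748 0 0.0028 0 0;0.0037 0.0003 0.0748 0 0.0028 0 0;0.0037 0.0003 0.0748 0 0.0028 0 0;0.0037 0.0003 0.0748 0 0.0028 0 0'; python3 nudge.py '0 0 -0.04 0 0 0 0;0 0 -0.08 0 0 0 0;0 0 -0.105 0 0 0 0;0 0 -0.105 0 0 0 0;0 0 -0.105 0 0 0 0'; python3 -c "
from held import *
go([*W(S0-.095,T0-.03),.1325],np.pi+YU)"
```

```text
time_s: 13.35
ee_pos: [0.4257, 0.0106, 0.0854]
ee_rot: [3.142, -0.001, -3.099]
wrist_force: [-0.2, 0.2, 6.3]
finger_gap: 0.0133
gripper_force: 59.2
time_s: 13.85
ee_pos: [0.4248, 0.0105, 0.1893]
ee_rot: [-3.141, -0.004, -3.099]
wrist_force: [-1.1, -0.3, -3.0]
finger_gap: 0.0125
gripper_force: 58.6
t 13.85 from [0.4248 0.0105 0.1893] [-3.141 -0.004 -3.099] row [-0.1111  0.0158  0.0564] [-0.0002 -0.0035  0.0207]
```

```bash
python3 nudge.py '-0.05 0.008 0 0 -0.0035 0.01 0;-0.1 0.0158 0 0 -0.0035 0.0207 0;-0.1111 0.0158 0 0 -0.0035 0.0207 0;-0.1111 0.0158 0 0 -0.0035 0.0207 0;-0.1111 0.0158 0 0 -0.0035 0.0207 0;-0.1111 0.0158 0.03 0 -0.0035 0.0207 0;-0.1111 0.0158 0.05 0 -0.0035 0.0207 0;-0.1111 0.0158 0.0564 0 -0.0035 0.0207 0;-0.1111 0.0158 0.0564 0 -0.0035 0.0207 0;-0.1111 0.0158 0.0564 0 -0.0035 0.0207 0'; python3 -c "
from held import *
go([*W(S0-.015,T0-.03),.132],np.pi+YU)"
```

```text
time_s: 14.85
ee_pos: [0.5339, 0.0308, 0.1322]
ee_rot: [-3.141, -0.002, -3.12]
wrist_force: [0.7, -0.5, -0.8]
finger_gap: 0.0132
gripper_force: 58.8
t 14.85 from [0.5339 0.0308 0.1322] [-3.141e+00 -2.000e-03 -3.120e+00] row [-0.081   0.0002  0.    ] [-0.0003 -0.002  -0.0002]
```

```bash
python3 nudge.py '-0.01 0 0 0 0 0 0;-0.02 0 0 0 0 0 0;-0.03 0 0 0 0 0 0;-0.04 0 0 0 0 0 0;-0.05 0 0 0 0 0 0;-0.06 0 0 0 0 0 0;-0.07 0 0 0 0 0 0;-0.077 0 0 0 0 0 0;-0.08 0 0 0 0 0 0;-0.082 0 0 0 0 0 0'; python3 nudge.py '-0.001 0 0 0 0 0 0;-0.002 0 0 0 0 0 0;-0.002 0 0 0 0 0 0'
```

```text
time_s: 15.85
ee_pos: [0.6125, 0.0326, 0.1305]
ee_rot: [-3.141, -0.014, -3.12]
wrist_force: [-16.1, -0.6, 9.2]
finger_gap: 0.0129
gripper_force: 60.1
time_s: 16.15
ee_pos: [0.6127, 0.0326, 0.1306]
ee_rot: [-3.141, -0.017, -3.12]
wrist_force: [-17.3, 0.2, 9.3]
finger_gap: 0.0126
gripper_force: 60.3
```

```bash
python3 nudge.py '0 0 0 0 0 0 0.03;0 0 0 0 0 0 0.03;0 0 0 0 0 0 0.03;0 0 0 0 0 0 0.03;0 0 -0.01 0 0 0 0.03;0 0 -0.05 0 0 0 0.03;0 0 -0.08 0 0 0 0.03;0.03 0 -0.12 0 0 0 0.05;0.05 0 -0.12 0 0 0 0.05;0.05 0 -0.12 0 0 0 0.05'; python3 chk.py w9; python3 -c "
from held import *
go([.4335,.217,.22],np.pi+.17)"
```

```text
time_s: 17.15
ee_pos: [0.568, 0.0317, 0.2546]
ee_rot: [-3.142, 0.002, -3.12]
wrist_force: [0.1, -0.2, -0.4]
finger_gap: 0.05
gripper_force: 0.0
17.2 [0.5688 0.0317 0.2534]
bench nose [0.5176 0.2328] yaw 0.2138 grip [0.4346 0.2148] w 0.0412
on unit: plate s-S0 -0.0288 lat rel unit -0.1093 -0.0904 griptop max s -0.0082 px [179. 233.] [171 216  20  34 405]
on unit: plate s-S0 -0.0289 lat rel unit -0.0502 -0.0133 griptop max s -0.0013 px [245. 236.] [231 216  38  41 766]
t 17.2 from [0.5688 0.0317 0.2534] [-3.141e+00  1.000e-03 -3.120e+00] row [0.1313 0.1882 0.0333] [-0.0002  0.0008 -0.1486]
```

```bash
python3 nudge.py '0.03 0.04 0 0 0 -0.05 0.05;0.06 0.08 0 0 0 -0.1 0.05;0.09 0.12 0.01 0 0 -0.1486 0.05;0.12 0.16 0.02 0 0 -0.1486 0.05;0.1313 0.1882 0.0333 0 0 -0.1486 0.05;0.1313 0.1882 0.0333 0 0 -0.1486 0.05;0.1313 0.1882 0.0333 0 0 -0.1486 0.05;0.1313 0.1882 0.0333 0 0 -0.1486 0.05'; python3 -c "
from held import *
c,im=shot('wrist','w10')
for ce,st,b in blobs(masks(im)['yg'],600):
    p,y,w=spacer(c,b); print('yg',ce.round(0),st[4],'nose',p.round(4),'yaw',y.round(4),'w',w.round(4),'grip',grip(p,y).round(4))
go([.4335,.217,.0858],np.pi+.17)"
```

```text
time_s: 18.0
ee_pos: [0.4346, 0.2168, 0.2186]
ee_rot: [-3.141, -0.001, -2.972]
wrist_force: [0.0, 0.5, 0.2]
finger_gap: 0.0501
gripper_force: 0.0
yg [254. 214.] 3344 nose [0.5166 0.2336] yaw 0.1636 w 0.0373 grip [0.4327 0.2198]
yg [ 38. 330.] 717 nose [ 0.7168 -0.0357] yaw -0.3517 w 0.017 grip [ 0.637  -0.0065]
t 18.05 from [0.4347 0.2165 0.2188] [-3.142e+00 -1.000e-03 -2.973e+00] row [0.0009 0.0007 0.133 ] [-0.     -0.0012 -0.0015]
```

```bash
python3 nudge.py '0.0012 0.0033 0.04 0 0 0.005 0.05;0.0012 0.0033 0.09 0 0 0.005 0.05;0.0012 0.0033 0.125 0 0 0.005 0.05;0.0012 0.0033 0.133 0 0 0.005 0.05;0.0012 0.0033 0.133 0 0 0.005 0;0.0012 0.0033 0.133 0 0 0.005 0;0.0012 0.0033 0.133 0 0 0.005 0;0.0012 0.0033 0.133 0 0 0.005 0;0.0012 0.0033 0.133 0 0 0.005 0;0.0012 0.0033 0.133 0 0 0.005 0'; python3 nudge.py '0 0 -0.04 0 0 0 0;0 0 -0.08 0 0 0 0;0 0 -0.105 0 0 0 0;0 0 -0.105 0 0 0 0;0 0 -0.105 0 0 0 0'; python3 -c "
from held import *
go([*W(S0-.095,T0+.09),.1325],np.pi+YU)"
```

```text
time_s: 19.05
ee_pos: [0.4334, 0.2208, 0.0878]
ee_rot: [3.141, 0.003, -2.977]
wrist_force: [0.3, -0.6, 6.6]
finger_gap: 0.0129
gripper_force: 60.4
time_s: 19.55
ee_pos: [0.4318, 0.2202, 0.1913]
ee_rot: [3.141, -0.0, -2.976]
wrist_force: [-0.1, -0.3, -1.6]
finger_gap: 0.013
gripper_force: 59.4
t 19.55 from [0.4318 0.2202 0.1913] [ 3.141 -0.    -2.976] row [-0.0878 -0.0849  0.0587] [ 0.0007 -0.0002  0.1438]
```

```bash
python3 nudge.py '-0.03 -0.03 0 0 0 0.05 0;-0.06 -0.06 0 0 0 0.1 0;-0.0878 -0.0849 0 0 0 0.1438 0;-0.0878 -0.0849 0 0 0 0.1438 0;-0.0878 -0.0849 0 0 0 0.1438 0;-0.0878 -0.0849 0.03 0 0 0.1438 0;-0.0878 -0.0849 0.05 0 0 0.1438 0;-0.0878 -0.0849 0.0568 0 0 0.1438 0;-0.0878 -0.0849 0.0568 0 0 0.1438 0;-0.0878 -0.0849 0.0568 0 0 0.1438 0'; python3 -c "
from held import *
go([*W(S0-.015,T0+.09),.134],np.pi+YU)"
```

```text
time_s: 20.55
ee_pos: [0.5311, 0.1514, 0.1336]
ee_rot: [-3.141, -0.003, -3.119]
wrist_force: [-0.1, 0.4, -1.3]
finger_gap: 0.0127
gripper_force: 59.7
t 20.55 from [0.5311 0.1514 0.1336] [-3.141e+00 -3.000e-03 -3.119e+00] row [-0.0812 -0.0006 -0.0007] [-0.0003 -0.0029  0.0014]
```

```bash
python3 nudge.py '-0.01 -0.0006 0 0 0 0.0014 0;-0.02 -0.0006 0 0 0 0.0014 0;-0.03 -0.0006 0 0 0 0.0014 0;-0.04 -0.0006 0 0 0 0.0014 0;-0.05 -0.0006 0 0 0 0.0014 0;-0.06 -0.0006 0 0 0 0.0014 0;-0.07 -0.0006 0 0 0 0.0014 0;-0.077 -0.0006 0 0 0 0.0014 0;-0.08 -0.0006 0 0 0 0.0014 0;-0.082 -0.0006 0 0 0 0.0014 0'; python3 nudge.py '-0.001 0 0 0 0 0 0;-0.002 0 0 0 0 0 0;-0.002 0 0 0 0 0 0'
```

```text
time_s: 21.55
ee_pos: [0.6115, 0.1516, 0.1328]
ee_rot: [-3.141, -0.01, -3.122]
wrist_force: [-11.5, -0.3, 6.3]
finger_gap: 0.0127
gripper_force: 60.7
time_s: 21.85
ee_pos: [0.6118, 0.1516, 0.1327]
ee_rot: [-3.141, -0.013, -3.121]
wrist_force: [-12.1, -0.8, 6.6]
finger_gap: 0.0129
gripper_force: 60.8
```

```bash
python3 nudge.py '0 0 0 0 0 0 0.03;0 0 0 0 0 0 0.03;0 0 0 0 0 0 0.03;0 0 0 0 0 0 0.03;0 0 -0.01 0 0 0 0.03;0 0 -0.05 0 0 0 0.03;0 0 -0.08 0 0 0 0.03;0.03 0 -0.12 0 0 0 0.05;0.05 0 -0.12 0 0 0 0.05;0.05 0 -0.12 0 0 0 0.05'; python3 chk.py w11; python3 -c "
from held import *
go([.52,.34,.28],np.pi+.2)"
```

```text
time_s: 22.85
ee_pos: [0.5654, 0.1511, 0.2566]
ee_rot: [3.141, 0.001, -3.121]
wrist_force: [-0.1, 0.3, -0.4]
finger_gap: 0.05
gripper_force: 0.0
22.9 [0.5662 0.151  0.2553]
on unit: plate s-S0 -0.1119 lat rel unit 0.2515 0.2869 griptop max s -0.0757 px [437. 159.] [421 131  37  47 916]
on unit: plate s-S0 -0.0445 lat rel unit 0.2513 0.2877 griptop max s -0.0402 px [432. 208.] [415 200  36  16 485]
on unit: plate s-S0 -0.0319 lat rel unit -0.1184 -0.0687 griptop max s -0.0014 px [ 72. 231.] [ 50 212  46  42 950]
on unit: plate s-S0 -0.0293 lat rel unit 0.0692 0.0963 griptop max s -0.0014 px [244. 235.] [231 215  28  41 704]
on unit: plate s-S0 -0.0172 lat rel unit -0.0518 -0.0361 griptop max s -0.0015 px [120. 240.] [112 226  18  29 406]
t 22.9 from [0.5662 0.151  0.2553] [ 3.141e+00  1.000e-03 -3.121e+00] row [ 0.0423  0.1899 -0.0247] [ 0.0002  0.0006 -0.1797]
```

```bash
python3 nudge.py '0.01 0.05 -0.0247 0 0 -0.05 0.05;0.02 0.1 -0.0247 0 0 -0.1 0.05;0.04 0.15 -0.0247 0 0 -0.1797 0.05;0.0423 0.1899 -0.0247 0 0 -0.1797 0.05;0.0423 0.1899 -0.0247 0 0 -0.1797 0.05;0.0423 0.1899 -0.0247 0 0 -0.1797 0.05;0.0423 0.1899 -0.0247 0 0 -0.1797 0.05'
python3 - <<'E'
from held import *
c,im=shot('wrist','w12'); m=masks(im)
b=cv2.morphologyEx(m['yg']|m['red'],cv2.MORPH_CLOSE,np.ones((5,5)))
print(ctrl.sense()['ee_pos'])
for ce,st,q in blobs(b,400):
    p,y,w=spacer(c,q); print('rej',ce.round(0),st,'nose',p.round(4),'yaw',y.round(4),'w',w.round(4),'grip',grip(p,y).round(4))
for ce,st,q in blobs(m['red'],60): print('red',ce.round(0),st,'at z.038',cast(c,[ce],.038)[0].round(4),'at .01',cast(c,[ce],.01)[0].round(4))
E
```

```text
time_s: 23.6
ee_pos: [0.5209, 0.3393, 0.2774]
ee_rot: [-3.141, -0.003, -2.943]
wrist_force: [0.5, 0.4, 0.4]
finger_gap: 0.05
gripper_force: 0.0
[0.52109401 0.3387858  0.27777414]
rej [264. 204.] [ 243  165   45   80 2483] nose [0.613  0.3658] yaw 0.0453 w 0.0393 grip [0.528  0.3619]
rej [ 64. 227.] [  45  209   41   40 1181] nose [0.6729 0.0949] yaw -0.726 w 0.04 grip [0.6094 0.1513]
red [271. 185.] [263 171  17  29 365] at z.038 [0.5291 0.3618 0.038 ] at .01 [0.537  0.3654 0.01  ]
red [262. 219.] [245 208  35  23 607] at z.038 [0.57   0.3608 0.038 ] at .01 [0.5816 0.3644 0.01  ]
red [348. 233.] [343 228  12  12 115] at z.038 [0.5675 0.4614 0.038 ] at .01 [0.5789 0.4741 0.01  ]
```

View pics/w12.png

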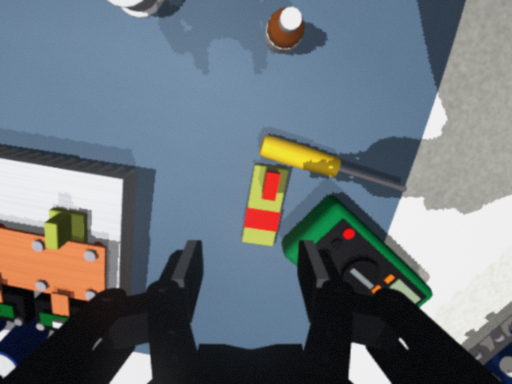

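```bash
python3 -c "
from held import *
go([.531,.3622,.15],np.pi+.045)"
```

```text
t 23.65 from [0.5211 0.3388 0.2778] [-3.141e+00 -3.000e-03 -2.944e+00] row [-0.0147  0.0211  0.1277] [-0.0008 -0.0026  0.1527]
```

```bash
python3 nudge.py '-0.0147 0.0211 0.03 0 0 0.1527 0.036;-0.0147 0.0211 0.07 0 0 0.1527 0.036;-0.0147 0.0211 0.11 0 0 0.1527 0.036;-0.0147 0.0211 0.1277 0 0 0.1527 0.036;-0.0147 0.0211 0.1277 0 0 0.1527 0.036;-0.0147 0.0211 0.1277 0 0 0.1527 0.036;-0.0147 0.0211 0.1277 0 0 0.1527 0.036'
python3 - <<'E'
from held import *
c,im=shot('wrist','w13'); m=masks(im)
b=cv2.morphologyEx(m['yg']|m['red'],cv2.MORPH_CLOSE,np.ones((7,7)))
for ce,st,q in blobs(b,600):
    p,y,w=spacer(c,q); print('rej',ce.round(0),st,'nose',p.round(4),'yaw',y.round(4),'w',w.round(4),'grip',grip(p,y).round(4))
for ce,st,q in blobs(m['red'],60): print('red',ce.round(0),st,'at z.038',cast(c,[ce],.038)[0].round(4))
go([.531,.3622,.086],np.pi+.045)
E
```

```text
time_s: 24.35
ee_pos: [0.532, 0.3635, 0.1529]
ee_rot: [3.14, 0.002, -3.096]
wrist_force: [0.3, 0.5, 0.2]
finger_gap: 0.0358
gripper_force: 0.0
rej [250. 238.] [ 225  182   52  114 5594] nose [0.6133 0.3657] yaw 0.0368 w 0.0397 grip [0.5284 0.3625]
red [250. 216.] [240 194  21  45 860] at z.038 [0.5291 0.3622 0.038 ]
red [250. 262.] [ 225  249   51   28 1309] at z.038 [0.5643 0.3635 0.038 ]
red [385. 272.] [376 264  19  17 262] at z.038 [0.5689 0.462  0.038 ]
t 24.4 from [0.5319 0.3638 0.1531] [ 3.139e+00  2.000e-03 -3.096e+00] row [ 0.0011 -0.0017  0.0671] [0.0022 0.0019 0.0009]
```

```bash
python3 nudge.py '0.001 -0.0013 0.03 0.002 0 0 0.036;0.001 -0.0013 0.06 0.002 0 0 0.036;0.001 -0.0013 0.067 0.002 0 0 0.036;0.001 -0.0013 0.067 0.002 0 0 0.036;0.001 -0.0013 0.067 0.002 0 0 0;0.001 -0.0013 0.067 0.002 0 0 0;0.001 -0.0013 0.067 0.002 0 0 0;0.001 -0.0013 0.067 0.002 0 0 0;0.001 -0.0013 0.067 0.002 0 0 0'; python3 nudge.py '0 0 -0.04 0 0 0 0;0 0 -0.08 0 0 0 0;0 0 -0.13 0 0 0 0;0 0 -0.18 0 0 0 0;0 0 -0.21 0 0 0 0;0 0 -0.21 0 0 0 0'
python3 - <<'E'
from held import *
go([.45,-.15,.30],np.pi)
E
```

```text
time_s: 25.3
ee_pos: [0.5306, 0.3631, 0.086]
ee_rot: [3.141, 0.002, -3.095]
wrist_force: [-0.3, -0.2, 5.6]
finger_gap: 0.0128
gripper_force: 61.3
time_s: 25.9
ee_pos: [0.5314, 0.3638, 0.3007]
ee_rot: [3.137, 0.009, -3.095]
wrist_force: [1.5, 0.4, -0.2]
finger_gap: 0.0128
gripper_force: 60.5
t 25.9 from [0.5314 0.3638 0.3007] [ 3.137  0.009 -3.095] row [ 0.1054 -0.5094 -0.0023] [0.0044 0.0084 0.0468]
```

```bash
python3 nudge.py '0.0066 -0.05 -0.01 0 0.008 0 0;0.012 -0.1 -0.02 0 0.008 0.01 0;0.018 -0.15 -0.03 0 0.008 0.02 0;0.024 -0.2 -0.039 0 0.008 0.03 0;0.03 -0.25 -0.039 0 0.008 0.0468 0;0.036 -0.3 -0.039 0 0.008 0.0468 0;0.042 -0.35 -0.039 0 0.008 0.0468 0;0.048 -0.4 -0.039 0 0.008 0.0468 0;0.054 -0.45 -0.039 0 0.008 0.0468 0;0.06 -0.5 -0.039 0 0.008 0.0468 0';python3 nudge.py '0.01 -0.05 0 0 0 0 0;0.02 -0.1 0 0 0 0 0;0.02 -0.15 0 0 0 0 0;0.02 -0.16 0 0 0 0 0;0.02 -0.16 0 0 0 0 0;0.02 -0.16 0 0 0 0 0'
python3 - <<'E'
from held import *
c,im=shot('wrist','w14'); m=masks(im); s=ctrl.sense(); print(s['ee_pos'],s['ee_rot'])
H,S,V=cv2.split(cv2.cvtColor(im,cv2.COLOR_RGB2HSV)); H=H.astype(int)
b=(((H<6)|(H>174))&(S>170)&(V>35)).astype(np.uint8)
for ce,st,q in blobs(b,1000): print(ce,st,cast(c,rect(q),.045).round(4).tolist())
E
```

```text
time_s: 26.9
ee_pos: [0.4927, -0.1341, 0.3328]
ee_rot: [-3.14, -0.011, -3.142]
wrist_force: [1.8, 0.5, 0.0]
finger_gap: 0.013
gripper_force: 60.5
time_s: 27.5
ee_pos: [0.4735, -0.2914, 0.3335]
ee_rot: [-3.141, -0.011, -3.141]
wrist_force: [0.1, 0.3, -1.8]
finger_gap: 0.0131
gripper_force: 60.4
[ 0.47373109 -0.29085999  0.33380701] [-3.14053191 -0.01090458 -3.14026078]
[219.97681045 148.52481203] [  139    89   154   124 12635] [[0.4155, -0.4243, 0.045], [0.3847, -0.2592, 0.045], [0.5018, -0.2312, 0.045], [0.5402, -0.4118, 0.045]]
[249.70039027 293.34344041] [ 228  241   45   99 3331] [[0.5756, -0.3218, 0.045], [0.5756, -0.2637, 0.045], [0.7412, -0.2593, 0.045], [0.7413, -0.3259, 0.045]]
```

View pics/w14.png

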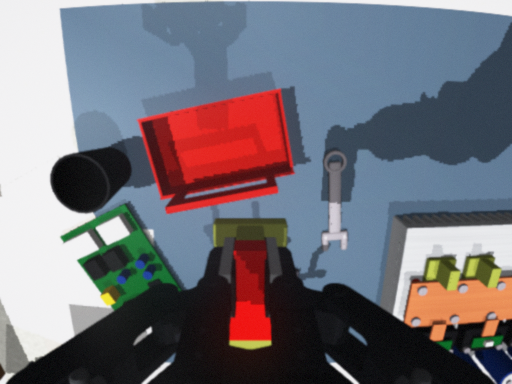

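Run:
```python
from held import *
im=cv2.imread('pics/w14.png')[:,:,::-1].copy(); c=ctrl.get_calibration('wrist')
H,S,V=cv2.split(cv2.cvtColor(im,cv2.COLOR_RGB2HSV)); H=H.astype(int)
b=(((H<6)|(H>174))&(S>170)&(V>35)).astype(np.uint8)
q=[k for k in blobs(b,1000) if k[0][1]<200][0][2]
def fit(px,z):
    P=cast(c,px,z)[:,:2]
    for _ in range(4):
        m=P.mean(0); d=np.linalg.svd(P-m)[2][0]; r=abs((P-m)@[-d[1],d[0]]); P=P[r<max(.0015,np.median(r)*2.5)]
    return m,d*np.sign(d[np.argmax(abs(d))])
cols=np.arange(148,272); top=fit([(u,np.nonzero(q[:,u])[0].min()-.5) for u in cols],.045)
rows=np.arange(98,160); right=fit([(np.nonzero(q[r])[0].max()+.5,r) for r in rows],.045)
left=fit([(np.nonzero(q[r])[0].min()-.5,r) for r in range(130,190)],.045)
bot=fit([(u,np.nonzero(q[:,u])[0].max()+.5) for u in range(175,270)],.11)
for n,(m,d) in zip(('front','right(+y)','left','bar'),(top,right,left,bot)): print(n,m.round(4),d.round(4),np.degrees(np.arctan2(d[1],d[0])).round(2))
X=lambda a,b: a[0]+a[1]*np.linalg.solve(np.c_[a[1],-b[1]],b[0]-a[0])[0]
A,B=X(top,right),X(top,left); print('front corners',A.round(4),B.round(4),np.linalg.norm(A-B))
n,l,s,ce=cv2.connectedComponentsWithStats(q)
for u in (162,164,166,168,170,172,266,270,274,276,278,280,284,290): 
    w=np.nonzero(q[:,u])[0] 
    if len(w): print(u,w.min(),w.max(),end='; ')
t=np.array([-np.sin(.2),np.cos(.2)])
```

```text
front [ 0.4014 -0.3396] [-0.2011  0.9796] 101.6
right(+y) [ 0.4302 -0.2498] [0.9797 0.2003] 11.56
left [ 0.4673 -0.4153] [0.9804 0.197 ] 11.36
bar [ 0.4991 -0.3215] [-0.1995  0.9799] 101.51
front corners [ 0.3848 -0.259 ] [ 0.4189 -0.425 ] 0.16943634919921025
162 114 198; 164 114 198; 166 113 210; 168 113 212; 170 112 212; 172 112 212; 266 92 194; 270 91 193; 274 90 192; 276 90 192; 278 90 175; 280 90 175; 284 116 174; 290 151 173;
```

```bash
python3 nudge.py '0.01 0 0.02 0 0 0.15 0;0.02 0 0.04 0 0 0.3 0;0.03 -0.005 0.06 0 0 0.45 0;0.04 -0.01 0.07 0 0.006 0.6 0;0.047 -0.012 0.07 0 0.006 0.75 0;0.047 -0.012 0.07 0 0.006 0.9 0;0.047 -0.012 0.07 0 0.006 1.05 0;0.047 -0.012 0.07 0 0.006 1.2 0;0.047 -0.012 0.07 0 0.006 1.35 0;0.047 -0.012 0.07 0 0.006 1.371 0'; python3 -c "
from held import *
go([.4266,-.3033,.25],1.772)"
```

```text
time_s: 28.55
ee_pos: [0.4266, -0.3025, 0.2651]
ee_rot: [-3.128, -0.004, 1.773]
wrist_force: [-1.0, 0.5, -0.8]
finger_gap: 0.0131
gripper_force: 60.5
t 28.55 from [ 0.4266 -0.3025  0.2651] [-3.128 -0.004  1.773] row [-0.0008  0.      0.0151] [-0.0132 -0.004   0.0009]
```

Now lower into the bin (TCP to 0.093).

```bash
python3 nudge.py '-0.0008 0 0.04 -0.013 -0.004 0 0;-0.0008 0 0.08 -0.013 -0.004 0 0;-0.0008 0 0.12 -0.013 -0.004 0 0;-0.0008 0 0.14 -0.013 -0.004 0 0;-0.0008 0 0.155 -0.013 -0.004 0 0;-0.0008 0 0.165 -0.013 -0.004 0 0;-0.0008 0 0.17 -0.013 -0.004 0 0;-0.0008 0 0.172 -0.013 -0.004 0 0'; python3 -c "
from held import *
go([.4266,-.3033,.0915],1.772)"
```

```text
time_s: 29.35
ee_pos: [0.424, -0.3047, 0.0929]
ee_rot: [-3.141, 0.0, 1.772]
wrist_force: [-2.0, -1.5, -0.4]
finger_gap: 0.013
gripper_force: 60.5
t 29.35 from [ 0.424  -0.3047  0.0929] [-3.141  0.     1.772] row [0.0008 0.0028 0.0014] [-0.0007  0.0002  0.0002]
```

```bash
python3 nudge.py '0 0.002 0.002 0 0 0 0;0 0.002 0.003 0 0 0 0;0 0.002 0.003 0 0 0 0.022;0 0.002 0.003 0 0 0 0.022;0 0.002 0.003 0 0 0 0.022;0 0.002 -0.01 0 0 0 0.022;0 0.002 -0.04 0 0 0 0.022;0 0.002 -0.09 0 0 0 0.022;0 0.002 -0.14 0 0 0 0.022;0 0.002 -0.19 0 0 0 0.022'
python3 - <<'E'
from held import *
c,im=shot('top','t3'); cv2.imwrite('pics/t3c.png',cv2.resize(im[120:260,280:420,::-1],None,fx=4,fy=4,interpolation=cv2.INTER_CUBIC))
c2,im2=shot('scene','s3')
uv=proj(c2,[[.66,-.28,.1]])[0].astype(int); print(uv)
cv2.imwrite('pics/s3c.png',cv2.resize(im2[120:230,120:250,::-1],None,fx=4.5,fy=4.5,interpolation=cv2.INTER_CUBIC))
cv2.imwrite('pics/ts.png',np.hstack([cv2.resize(im[115:255,290:420,::-1],(390,420),interpolation=cv2.INTER_CUBIC),cv2.resize(im2[120:250,110:240,::-1],(400,420),interpolation=cv2.INTER_CUBIC)]))
E
```

```text
time_s: 30.35
ee_pos: [0.4259, -0.3044, 0.2848]
ee_rot: [3.141, 0.0, 1.771]
wrist_force: [1.7, -0.2, 0.7]
finger_gap: 0.022
gripper_force: 0.0
[165 181]
```

View pics/ts.png

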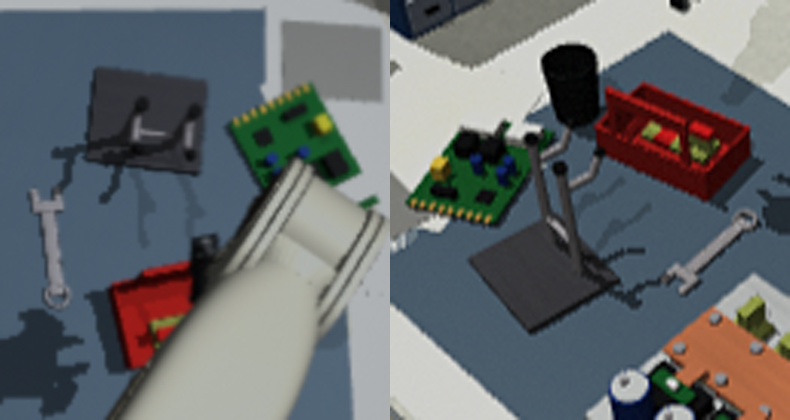

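```bash
python3 nudge.py '0 0.03 -0.045 0 0 -0.15 0.05;0.01 0.06 -0.045 0 0 -0.3 0.05;0.02 0.1 -0.045 0 0 -0.45 0.05;0.022 0.13 -0.045 0 0 -0.6 0.05;0.022 0.162 -0.045 0 0 -0.75 0.05;0.022 0.162 -0.045 0 0 -0.9 0.05;0.022 0.162 -0.045 0 0 -1.05 0.05;0.022 0.162 -0.045 0 0 -1.2 0.05;0.022 0.162 -0.045 0 0 -1.35 0.05;0.022 0.162 -0.045 0 0 -1.371 0.05'
python3 - <<'E'
from held import *
c,im=shot('wrist','w15'); s=ctrl.sense(); print(s['ee_pos'],s['ee_rot'],s['q'])
H,S,V=cv2.split(cv2.cvtColor(im,cv2.COLOR_RGB2HSV))
uv=proj(c,[[.66,-.28,.01]])[0]; print('exp foot px',uv)
for r in range(0,384,32): print([(int(S[r,u]),int(V[r,u])) for u in range(60,400,40)])
E
```

```text
time_s: 31.45
ee_pos: [0.5806, -0.2507, 0.3271]
ee_rot: [3.141, -0.001, -3.141]
wrist_force: [0.7, -1.0, -0.9]
finger_gap: 0.0502
gripper_force: 0.0
[ 0.58052326 -0.25077884  0.32718998] [ 3.14146442e+00 -7.42436629e-04  3.14091604e+00] [-4.07709943e-01  5.11129415e-01  4.61408287e-01  1.52180774e+00
 -1.76162372e-04 -4.07033219e-01]
exp foot px [229.61048729 214.28554599]
[(83, 160), (82, 159), (76, 138), (209, 56), (208, 60), (76, 90), (82, 161), (83, 159), (88, 154)]
[(78, 143), (215, 57), (132, 208), (137, 193), (207, 107), (64, 91), (81, 161), (86, 158), (88, 156)]
[(46, 11), (77, 86), (209, 204), (213, 231), (214, 229), (93, 113), (82, 137), (87, 158), (89, 158)]
[(73, 7), (78, 85), (208, 232), (198, 189), (70, 167), (78, 166), (79, 164), (83, 162), (86, 161)]
[(73, 181), (73, 175), (74, 173), (75, 146), (81, 148), (79, 164), (84, 166), (87, 88), (74, 62)]
[(1, 243), (175, 146), (76, 174), (80, 150), (84, 142), (81, 167), (11, 183), (84, 160), (13, 61)]
[(43, 12), (186, 182), (78, 174), (37, 82), (80, 144), (82, 162), (83, 165), (82, 162), (7, 106)]
[(195, 128), (191, 128), (182, 125), (52, 39), (26, 97), (24, 96), (84, 163), (82, 162), (13, 115)]
[(3, 179), (78, 189), (80, 163), (34, 52), (24, 95), (29, 97), (81, 22), (82, 161), (4, 242)]
[(3, 174), (4, 172), (83, 156), (35, 36), (80, 159), (79, 162), (85, 111), (24, 21), (8, 150)]
[(16, 164), (67, 23), (26, 40), (15, 34), (2, 242), (2, 243), (0, 242), (57, 18), (99, 18)]
[(64, 16), (36, 21), (1, 241), (23, 33), (19, 41), (12, 44), (35, 29), (30, 17), (23, 11)]
```

View pics/w15.png

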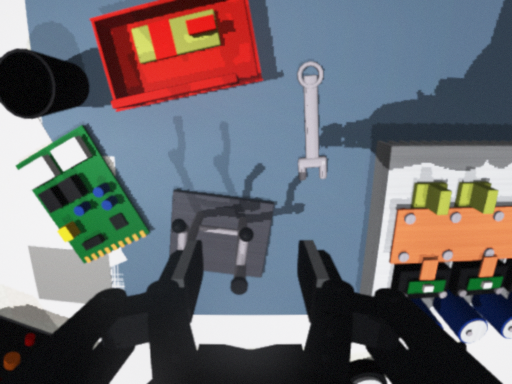

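Run:
```python
from held import *
im=cv2.imread('pics/w15.png')[:,:,::-1].copy(); c=ctrl.get_calibration('wrist')
H,S,V=cv2.split(cv2.cvtColor(im,cv2.COLOR_RGB2HSV))
m=((S<55)&(V>55)&(V<130)).astype(np.uint8); m[:180]=0;m[300:]=0;m[:,:165]=0;m[:,285:]=0
m=cv2.morphologyEx(m,cv2.MORPH_OPEN,np.ones((3,3)))
def fit(px,z):
    P=cast(c,px,z)[:,:2]
    for _ in range(4):
        o=P.mean(0); d=np.linalg.svd(P-o)[2][0]; r=abs((P-o)@[-d[1],d[0]]); P=P[r<max(.001,np.median(r)*2.5)]
    return o,d*np.sign(d[np.argmax(abs(d))]),len(P)
fr=fit([(u,np.nonzero(m[:,u])[0].min()-.5) for u in range(178,270,2) if m[:,u].any()],.01)
rt=fit([(np.nonzero(m[r])[0].max()+.5,r) for r in range(208,270,2)],.01)
rear=fit([(u,np.nonzero(m[:,u])[0].max()+.5) for u in range(205,262,2)],.01)
for a in (fr,rt,rear): print(a[0].round(4),a[1].round(4),np.arctan2(a[1][1],a[1][0]).round(4),a[2])
X=lambda a,b: a[0]+a[1]*np.linalg.solve(np.c_[a[1],-b[1]],b[0]-a[0])[0]
A,B=X(fr,rt),X(rear,rt); print('front +y corner',A,'rear',B,np.linalg.norm(A-B))
yaw=np.arctan2(*(B-A)[::-1]); yaw2=np.arctan2(fr[1][1],fr[1][0])-np.pi/2; print(yaw,yaw2)
y=yaw2; d=np.array([np.cos(y),np.sin(y)]); n=np.array([-d[1],d[0]])
O=A-.07*n+.01*d; print('stand origin',O)
for p in ((-.03,.03,.16),(-.03,-.03,.16),(.02,.03,.164),(.02,-.03,.164),(-.01,-.07,.01),(.02,.03,.01),(-.016,.03,.135)):
    print(p,proj(c,[[*(O+p[0]*d+p[1]*n),p[2]]])[0].round(1))
k=((V<45)).astype(np.uint8); k[:200]=0;k[300:]=0;k[:,:165]=0;k[:,285:]=0
for ce,st,q in blobs(k,20): print('dark',ce.round(1),st)
```

```text
[ 0.6336 -0.2936] [0.1417 0.9899] 1.4286 41
[ 0.6971 -0.2268] [ 0.9908 -0.1353] -0.1357 31
[ 0.7548 -0.284 ] [0.1376 0.9905] 1.4327 20
front +y corner [ 0.64418117 -0.21959652] rear [ 0.76148066 -0.2356119 ] 0.11838776512450251
-0.13569508312918793 -0.14222496212700864
stand origin [ 0.64415798 -0.29030719]
(-0.03, 0.03, 0.16) [245.1 236.5]
(-0.03, -0.03, 0.16) [176.4 227.5]
(0.02, 0.03, 0.164) [237.6 287.1]
(0.02, -0.03, 0.164) [172.2 278.8]
(-0.01, -0.07, 0.01) [171.5 189.8]
(0.02, 0.03, 0.01) [241.8 219.8]
(-0.016, 0.03, 0.135) [243.5 237.7]
dark [179.5 224.8] [173 220  13  12  99]
dark [246.  233.4] [240 227  13  14 116]
dark [184.4 276.3] [ 165  241   38   59 1294]
dark [239.2 278.8] [233 277  13   6  35]
```

```bash
python3 nudge.py '0.03 -0.02 0 0 0 0.15 0.05;0.06 -0.04 0 0 0 0.3 0.05;0.08 -0.06 0.03 0 0 0.45 0.05;0.085 -0.072 0.05 0 0 0.6 0.05;0.085 -0.072 0.05 0 0 0.75 0.05;0.085 -0.072 0.05 0 0 0.9 0.05;0.085 -0.072 0.05 0 0 1.05 0.05;0.085 -0.072 0.05 0 0 1.2 0.05;0.085 -0.072 0.05 0 0 1.37 0.05;0.085 -0.072 0.05 0 0 1.37 0.05'
python3 - <<'E'
from held import *
c,im=shot('wrist','w16'); s=ctrl.sense(); print(s['ee_pos'],s['ee_rot'])
H,S,V=cv2.split(cv2.cvtColor(im,cv2.COLOR_RGB2HSV)); H=H.astype(int)
b=(((H<6)|(H>174))&(S>170)&(V>35)).astype(np.uint8)
by=np.array([-np.sin(.2011),np.cos(.2011)]); ctr=np.array([.4508,-.332]); bx=np.array([by[1],-by[0]])
for x,y,z in((.05,.06,.11),(.05,-.06,.11),(.042,.06,.11),(.046,0,.11),(-.05,.085,.045),(-.05,-.085,.045)): print((x,y,z),proj(c,[[*(ctr+x*bx+y*by),z]])[0].round(1))
print('V', [ (r,int(H[r,250]),int(S[r,250]),int(V[r,250])) for r in range(0,10)])
for ce,st,q in blobs(b,300): print(ce.round(1),st)
for r in range(150,330,12):
    u=np.nonzero(b[r])[0]; print(r,u.min() if len(u) else None,u.max() if len(u) else None, (np.nonzero(np.diff(b[r].astype(int)))[0]).tolist())
go([.4959,-.3228,.154],1.772)
E
```

```text
time_s: 32.5
ee_pos: [0.4953, -0.3229, 0.2777]
ee_rot: [-3.141, 0.0, 1.768]
wrist_force: [-0.3, 0.1, 0.3]
finger_gap: 0.0498
gripper_force: 0.0
[ 0.49534497 -0.32289651  0.27773271] [-3.14123638e+00  1.15713017e-04  1.77069816e+00]
(0.05, 0.06, 0.11) [255.5 119.4]
(0.05, -0.06, 0.11) [255.  256.9]
(0.042, 0.06, 0.11) [245.1 119.4]
(0.046, 0, 0.11) [250.4 193.3]
(-0.05, 0.085, 0.045) [150.3  88.4]
(-0.05, -0.085, 0.045) [165.6 246.6]
V [(0, 105, 84, 85), (1, 104, 88, 84), (2, 106, 90, 88), (3, 106, 88, 87), (4, 106, 83, 83), (5, 105, 96, 85), (6, 106, 86, 86), (7, 106, 89, 86), (8, 105, 93, 85), (9, 106, 86, 86)]
[212.3 164.2] [  152    88   105   169 12214]
[188.6 142.5] [181 128  16  30 427]
150 157 256 [156, 162, 163, 175, 181, 196, 212, 256]
162 158 256 [157, 175, 212, 256]
174 159 255 [158, 255]
186 161 255 [160, 164, 165, 166, 167, 168, 171, 255]
198 162 255 [161, 165, 171, 172, 173, 178, 214, 255]
210 163 255 [162, 166, 169, 171, 172, 179, 213, 255]
222 164 255 [163, 167, 172, 173, 174, 255]
234 165 255 [164, 168, 171, 172, 174, 176, 177, 182, 183, 244, 245, 255]
246 167 255 [166, 167, 200, 255]
258 None None []
270 None None []
282 None None []
294 None None []
306 None None []
318 None None []
t 32.55 from [ 0.4953 -0.3229  0.2777] [-3.141  0.     1.771] row [-0.      0.0006  0.1237] [-0.0004  0.0001 -0.0013]
```

```bash
python3 nudge.py '0 0.0006 0.04 0 0 0 0.05;0 0.0006 0.08 0 0 0 0.05;0 0.0006 0.11 0 0 0 0.05;0 0.0006 0.1237 0 0 0 0.05;0 0.0006 0.1237 0 0 0 0.05;0 0.0006 0.1237 0 0 0 0;0 0.0006 0.1237 0 0 0 0;0 0.0006 0.1237 0 0 0 0;0 0.0006 0.1237 0 0 0 0;0 0.0006 0.1237 0 0 0 0' 100; python3 nudge.py '0 0 0 0 0 0 0;0 0 -0.005 0 0 0 0;0 0 -0.015 0 0 0 0;0 0 -0.03 0 0 0 0;0 0 -0.05 0 0 0 0;0 0 -0.07 0 0 0 0;0 0 -0.09 0 0 0 0;0 0 -0.1 0 0 0 0;0 0 -0.1 0 0 0 0;0 0 -0.1 0 0 0 0'
python3 - <<'E'
from held import *
O=np.array([.643,-.2888]); y=-.139; d=np.array([np.cos(y),np.sin(y)])
print(ctrl.sense()['wrist_torque'])
go([*(O-.06*d),.254],np.pi/2+y); go([*(O+.001*d),.254],np.pi/2+y)
c,im=shot('scene','s4'); cv2.imwrite('pics/s4c.png',cv2.resize(im[90:240,110:260,::-1],None,fx=4,fy=4,interpolation=cv2.INTER_CUBIC))
E
```

```text
time_s: 33.55
ee_pos: [0.4968, -0.3233, 0.156]
ee_rot: [3.139, 0.003, 1.772]
wrist_force: [0.4, -0.1, 6.0]
finger_gap: 0.006
gripper_force: 99.1
time_s: 34.55
ee_pos: [0.4956, -0.3226, 0.2534]
ee_rot: [-3.14, -0.001, 1.772]
wrist_force: [0.7, -0.5, -3.5]
finger_gap: 0.0064
gripper_force: 98.0
[ 0.04508671 -0.10557791 -0.00958194]
t 34.55 from [ 0.4956 -0.3226  0.2534] [-3.140e+00 -1.000e-03  1.772e+00] row [ 0.0237  0.0946 -0.0007] [-0.0014 -0.0004  0.3398]
t 34.55 from [ 0.4956 -0.3226  0.2534] [-3.140e+00 -1.000e-03  1.772e+00] row [ 0.0034  0.1521 -0.0008] [-0.0014 -0.0004  0.3398]
```

```bash
python3 nudge.py '0.003 0.012 0 0 0 0.05 0;0.006 0.024 0 0 0 0.1 0;0.009 0.036 0 0 0 0.15 0;0.012 0.048 0 0 0 0.2 0;0.015 0.06 0 0 0 0.25 0;0.018 0.072 0 0 0 0.3 0;0.021 0.084 0 0 0 0.3398 0;0.0237 0.0946 0 0 0 0.3398 0;0.0237 0.0946 0 0 0 0.3398 0;0.0237 0.0946 0 0 0 0.3398 0'
python3 - <<'E'
from held import *
O=np.array([.643,-.2888]); y=-.139; d=np.array([np.cos(y),np.sin(y)])
go([*(O-.06*d),.231],np.pi/2+y); go([*(O+.001*d),.231],np.pi/2+y)
c,im=shot('wrist','w17'); s=ctrl.sense()
H,S,V=cv2.split(cv2.cvtColor(im,cv2.COLOR_RGB2HSV)); H=H.astype(int)
n=np.array([-d[1],d[0]])
for p in ((-.03,.03,.155),(-.03,-.03,.155),(.02,.03,.164)): print(p,proj(c,[[*(O+p[0]*d+p[1]*n),p[2]]])[0].round(1))
k=(V<50).astype(np.uint8)
for ce,st,q in blobs(k,20):
    if st[4]<600: print('dark',ce.round(1),st)
tp,itop=shot('top','t4'); sc,isc=shot('scene','s5')
cv2.imwrite('pics/mix.png',np.hstack([cv2.resize(im[:,::1,::-1],(512,384)),cv2.resize(isc[100:230,110:206,::-1],(284,384),interpolation=cv2.INTER_CUBIC)]))
E
```

```text
time_s: 35.6
ee_pos: [0.5835, -0.2806, 0.2532]
ee_rot: [-3.139, 0.0, 1.433]
wrist_force: [-1.0, 1.0, -2.7]
finger_gap: 0.0062
gripper_force: 98.0
t 35.6 from [ 0.5835 -0.2806  0.2532] [-3.139  0.     1.433] row [0.0001 0.0001 0.0222] [-0.0023  0.0002  0.0008]
t 35.6 from [ 0.5835 -0.2806  0.2532] [-3.139  0.     1.433] row [0.     0.0611 0.022 ] [-0.0023  0.0002  0.0008]
(-0.03, 0.03, 0.155) [301.1 182.5]
(-0.03, -0.03, 0.155) [295.7 271.7]
(0.02, 0.03, 0.164) [392.1 187.3]
dark [300.  136.1] [299 120   4  32  76]
dark [325.7 133.4] [321 130   9   8  23]
dark [323.8 152.7] [305 139  52  30 416]
dark [303.8 183. ] [294 172  22  22 359]
dark [335.8 221.9] [319 195  33  51 121]
dark [375.5 273.8] [357 254  34  34 554]
dark [504.3 349.7] [499 346  12   9  36]
```

View pics/mix.png

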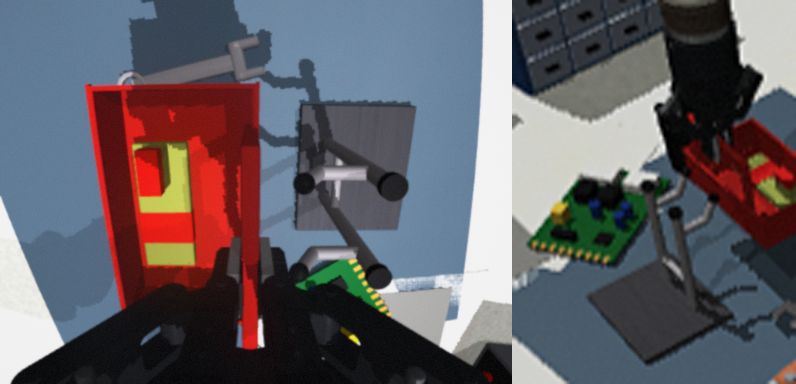

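```bash
python3 nudge.py '0 0 0.01 -0.002 0 0 0;0 0 0.022 -0.002 0 0 0;0 0 0.022 -0.002 0 0 0;0 0 0.022 -0.002 0 0 0;0 0.01 0.022 -0.002 0 0 0;0 0.02 0.022 -0.002 0 0 0;0 0.028 0.022 -0.002 0 0 0;0 0.028 0.022 -0.002 0 0 0'; python3 nudge.py '0 0.008 0 0 0 0 0;0 0.016 0 0 0 0 0;0 0.024 0 0 0 0 0;0 0.032 0 0 0 0 0;0 0.032 0 0 0 0 0'
python3 - <<'E'
from held import *
O=np.array([.643,-.2888]); y=-.139; d=np.array([np.cos(y),np.sin(y)])
go([*(O+.002*d),.202],np.pi/2+y)
E
```

```text
time_s: 36.55
ee_pos: [0.6126, -0.2846, 0.2321]
ee_rot: [3.139, 0.001, 1.432]
wrist_force: [1.0, 0.0, -2.6]
finger_gap: 0.0063
gripper_force: 98.0
time_s: 37.05
ee_pos: [0.6441, -0.289, 0.2318]
ee_rot: [3.14, 0.0, 1.432]
wrist_force: [-0.1, -0.5, -2.2]
finger_gap: 0.0061
gripper_force: 98.0
t 37.05 from [ 0.6441 -0.289   0.2318] [3.14  0.    1.432] row [0.0001 0.0008 0.0298] [0.002  0.0003 0.0003]
```

No contact on the way in; lowering the crossbar onto the prongs.

```bash
python3 nudge.py '0 0 0.01 0 0 0 0;0 0 0.02 0 0 0 0;0 0 0.026 0 0 0 0;0 0 0.029 0 0 0 0;0 0 0.031 0 0 0 0;0 0 0.032 0 0 0 0'
```

```text
time_s: 37.65
ee_pos: [0.6432, -0.289, 0.2009]
ee_rot: [3.14, 0.001, 1.432]
wrist_force: [-1.9, 0.6, 3.7]
finger_gap: 0.0062
gripper_force: 98.7
```

```bash
python3 nudge.py '0 0 0 0 0 0 0.008;0 0 0 0 0 0 0.012;0 0 0 0 0 0 0.02;0 0 0 0 0 0 0.026;0 0 0 0 0 0 0.026;0 0 -0.01 0 0 0 0.026;0 0 -0.03 0 0 0 0.026;0 0 -0.06 0 0 0 0.026;0 0 -0.1 0 0 0 0.026;0 -0.04 -0.13 0 0 0 0.026' 40; python3 nudge.py '0 -0.05 0 0 0 0 0.03;0.03 -0.1 0 0 0 0 0.03;0.06 -0.15 0 0 0 0 0.03;0.1 -0.2 0 0 0 0 0.03;0.15 -0.23 0 0 0 0 0.03;0.18 -0.23 0 0 0 0 0.03;0.18 -0.23 0 0 0 0 0.03;0.18 -0.23 0 0 0 0 0.03'
python3 - <<'E'
from held import *
t,it=shot('top','t5'); s,i=shot('scene','s6')
f=lambda a,w:cv2.resize(a[:,:,::-1],(w,390),interpolation=cv2.INTER_CUBIC)
cv2.imwrite('pics/fin.png',np.hstack([f(it[110:250,190:420],480),f(i[110:250,110:220],306)]))
m=masks(it)
for ce,st,b in blobs(m['yg'],15): print(ce.round(0),st[4],cast(t,[ce],.055)[0].round(3))
d=cv2.absdiff(it,cv2.cvtColor(cv2.imread('pics/top0.png'),cv2.COLOR_BGR2RGB)).max(2); k=(d>60).astype(np.uint8)
for ce,st,b in blobs(k,25): print('chg',ce.round(0),st)
E
```

```text
time_s: 38.65
ee_pos: [0.6075, -0.284, 0.3295]
ee_rot: [3.137, 0.001, 1.434]
wrist_force: [0.2, -1.0, 0.5]
finger_gap: 0.0258
gripper_force: 0.0
time_s: 39.45
ee_pos: [0.4001, -0.0716, 0.3311]
ee_rot: [3.138, 0.0, 1.435]
wrist_force: [-0.3, 0.2, -0.2]
finger_gap: 0.0299
gripper_force: 0.0
[312.  79.] 148 [ 0.974 -0.201  0.055]
[342.  79.] 152 [ 0.975 -0.314  0.055]
[122.  90.] 31 [0.942 0.51  0.055]
[113.  93.] 50 [0.929 0.545 0.055]
[397. 156.] 31 [ 0.676 -0.5    0.055]
[267. 172.] 78 [ 0.619 -0.027  0.055]
[217. 174.] 76 [0.614 0.151 0.055]
[250. 172.] 73 [0.617 0.032 0.055]
[334. 180.] 91 [ 0.587 -0.264  0.055]
[350. 182.] 44 [ 0.581 -0.322  0.055]
chg [340. 179.] [ 313  155   53   42 1256]
chg [328. 165.] [322 164  14   4  33]
chg [249. 174.] [244 168  12  12 105]
chg [266. 174.] [261 168  12  11 105]
chg [216. 175.] [211 170  12  10 101]
chg [159. 190.] [154 178  11  27 248]
chg [308. 183.] [304 180   8   6  28]
chg [289. 231.] [ 263  183   47   86 2877]
chg [311. 195.] [309 187   4  19  40]
chg [313. 210.] [309 188   8  46 136]
chg [351. 219.] [ 325  199   55   40 1500]
chg [196. 214.] [190 203  14  25 200]
chg [256. 214.] [251 204  11  26 201]
chg [254. 228.] [251 224   9   8  39]
chg [206. 246.] [198 238  17  17 214]
chg [ 94. 323.] [  30  268  132  116 2787]
chg [178. 297.] [ 155  269   47   62 1844]
chg [254. 300.] [247 269  15  65 290]
chg [305. 307.] [301 280   9  56 125]
chg [227. 330.] [221 329  11   4  37]
chg [264. 338.] [246 328  43  23 335]
chg [239. 333.] [234 330  12   6  42]
chg [224. 339.] [203 334  31  13 127]
chg [207. 339.] [200 336  13   7  47]
chg [219. 356.] [203 345  37  39 385]
chg [262. 364.] [ 244  346   37   38 1063]
chg [239. 378.] [232 367  16  17 145]
chg [299. 373.] [297 369   4  11  30]
```

View pics/fin.png

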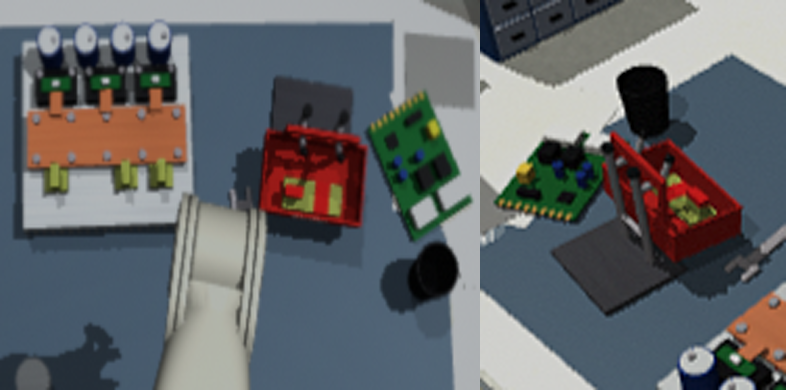

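```bash
python3 nudge.py '0 0 0 0 0 0 0.03;0 0 0 0 0 0 0.03;0 0 0 0 0 0 0.03;0 0 0 0 0 0 0.03;0 0 0 0 0 0 0.03' && python3 -c "
from rig import ctrl
print(ctrl.sign_off())"
```

```text
time_s: 40.05
ee_pos: [0.4007, -0.0736, 0.3295]
ee_rot: [3.141, 0.0, 1.431]
wrist_force: [-0.1, 0.8, 0.6]
finger_gap: 0.0301
gripper_force: 0.0
the job is handed in; nothing more can be done
None
```

I handed the job in at 40 s: all three sound spacers found are home in gaps 1, 2 and 4, and the single red reject is in the bin, which hangs by its handle on both prongs. The sign-off returned no verdict, so this rests on the last camera pictures, which also show nothing else on the bench moved.

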